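# Weigh a tumbler for its shipping label

### The job

Weigh the pink tumbler for its shipping label on the counter scale: press the green key to switch the scale on, then the amber key to tare off the empty gift box that sits on the platter, then stand the pink tumbler upright in the box, setting it down gently and letting go, and last press the blue key to print the label. Press each key right down by itself and let it come back up; once the tumbler is in the box do not press green or amber again, never press blue before that, and leave the grey key alone. Leave the gift box sitting where it is on the platter, and do not knock the other glasses or the things around.

Things in the scene. Friction and masses are not known exactly. Their poses are not given: they have to be found in the camera images.
- scale: (sizes here and below in mm) white counter scale, fixed, 230 deep (x), 280 wide (y). Origin: centre of its underside; x runs from its front (key side, towards the robot) to its rear, y to the robot's left, z up. Its front is a panel sloping at 32 degrees from the horizontal, rising towards the rear from z = 36 at x = -115 to z = 76 at x = -51: display on the +y half, a row of four keys on the -y half
- platter (a point): centre of the top face of the steel platter, 92 above the table, 178 (x) by 240 (y), axes as the scale's; it overhangs the top of the key panel: its front edge is 9 behind the centres of the keys' tops and its underside 23 above them, and the gift box stands on it from about 7 behind that edge, so come at the keys square to the panel, leaning back towards the robot
- key_green_top (a point): centre of the top face of the green (on) key, nearest the display; moves with the key. z: outward normal of the sloped panel (a press goes along -z), x: up the slope, y: along the row. In the scale's frame at (-89, 6, 59). Key 24 along the row by 18 along the slope, 6 proud of the panel, 38 from the next key; travel 4, spring about 1.5 N at first and 4.7 N at the stop
- key_amber_top (a point): centre of the top face of the amber (tare) key, second from the display; moves with the key. z: outward normal of the sloped panel (a press goes along -z), x: up the slope, y: along the row. In the scale's frame at (-89, -32, 59). Key 24 along the row by 18 along the slope, 6 proud of the panel, 38 from the next key; travel 4, spring about 1.5 N at first and 4.7 N at the stop
- key_grey_top (a point): centre of the top face of the grey (units; not to be pressed) key, third from the display; moves with the key. z: outward normal of the sloped panel (a press goes along -z), x: up the slope, y: along the row. In the scale's frame at (-89, -70, 59). Key 24 along the row by 18 along the slope, 6 proud of the panel, 38 from the next key; travel 4, spring about 1.5 N at first and 4.7 N at the stop
- key_blue_top (a point): centre of the top face of the blue (print) key, farthest from the display; moves with the key. z: outward normal of the sloped panel (a press goes along -z), x: up the slope, y: along the row. In the scale's frame at (-89, -108, 59). Key 24 along the row by 18 along the slope, 6 proud of the panel, 38 from the next key; travel 4, spring about 1.5 N at first and 4.7 N at the stop
- key_green (a joint): travel of the green key in m: 0 up, 0.004 fully down; grows as it is pressed
- key_amber (a joint): travel of the amber key in m: 0 up, 0.004 fully down; grows as it is pressed
- key_grey (a joint): travel of the grey key in m: 0 up, 0.004 fully down; grows as it is pressed
- key_blue (a joint): travel of the blue key in m: 0 up, 0.004 fully down; grows as it is pressed
- gift_box: loose open brown cardboard box on the platter, 150 x 150, 85 high, walls and floor 4 thick, 0.14 kg. Origin: centre of its underside, z up, sides along x and y. It is empty at the start
- pink_tumbler: clear straight-sided glass with a pink lower part, 56 in diameter, 100 high, about 0.19 kg, loose, stands upright on the plinth. Origin: centre of its underside, z up
- blue_tumbler: the same glass with a blue lower part, also on the plinth; leave it alone. Origin: centre of its underside
- green_tumbler: the same glass with a green lower part, also on the plinth; leave it alone. Origin: centre of its underside
- plinth: low white display plinth with a grey top, fixed, 320 long (its x) by 110 wide (its y), 40 high, to the left of the scale; the three tumblers stand on it in a row along its length, about 100 apart, in any order. Origin: centre of its underside
- tape_dispenser: black desk tape dispenser, 150 x 58, 90 high, to the right; leave it alone. Origin: centre of its underside
- label_roll: roll of paper labels standing on end, 76 in diameter, 45 high, on the table just right of the scale; leave it alone. Origin: centre of its underside
- pen_pot: dark pot of pens, 72 in diameter, 90 high, pens to 150, to the right; leave it alone. Origin: centre of its underside
There are look-alikes about, which are no part of the job. Leave any yellow look-alike of the pink_tumbler alone.

How it is judged:
By the outcome, as a careful person would: the job done as asked, in the order asked, and still so for the second after the job is handed in, with the robot touching nothing.
It also fails if it takes over 61 s, if anything falls off the work surface, if the arm or the gripper's body presses on something with over 40 N, if the wrist force passes 120 N, or if a joint passes its speed limit or range.

### The arm

A 7-joint arm with a two-finger parallel gripper is mounted at the origin on the work surface. World frame = base frame: x ahead of the robot, y to its left, z up, the work surface at z = 0. Lengths are in m, angles in rad, forces in N, time in s.
With the tool pointing down it reaches from about 0.4 to 0.875 m from the base axis. Payload 19.3 kg.
Tool frame: the origin (TCP) lies at the very end of the fingers, on their centre line; the grasp point (between the pads) lies 19 mm behind it; z points along the fingers, y is the direction in which the jaws open and shut (so a half turn about z gives the same grasp; the last joint's range is limited). The gripper opens to 85 mm and grips with 20 to 120 N. Pads are 22 mm wide; open, the fingers measure 114 mm over their backs; the gripper's body (76 mm by 85 mm) begins 54 mm behind the grasp point. The pads swing forward as they close: fully open they stand 13 mm farther back than shut.
Start: joints at [1.269, 0.521, -0.036, 1.599, 0.021, 1.021, -0.113], TCP at [0.144, -0.608, 0.202] pointing down, gripper open.
Joint ranges: [-2.91, 2.91], [-0.3, 2.13], [-1.5, 1.42], [0.17, 2.43], [-1.26, 4.41], [0.16, 1.93], [-2.52, 2.52]. Speed limits (rad/s): [1.89, 1.89, 2.39, 2.39, 3.01, 3.01, 3.01].

### API

Orientations are given as [roll, pitch, yaw] about the fixed x, y, z axes, in that order (R = Rz(yaw) Ry(pitch) Rx(roll)).
In Python, from workcell import bot, grab_frame, calibration, workorder gives the robot as it stands.
- The arm moves only by the tool move_arm, never from a script. Its arguments are lists of equal length, an entry for each row: "jaw": the closure in counts, from 0 (fully open) to 255 (shut); "dp": the shift along the tool's x, y, z in units of 800 mm (1.0 is 800 mm), a list of three; "rotation": the turn, a rotation vector about the tool's x, y, z in units of pi rad (1.0 is pi rad), a list of three. In form: {"jaw": [jaw, ...], "dp": [[dx, dy, dz], ...], "rotation": [[rx, ry, rz], ...]}. A call has 1 to 10 rows; each row shifts and turns the commanded pose from where the row before left it, along the tool's axes as they then stand; what a row does not reach is not made up. A row lasts 1/8 s, in which the tool goes at most 62.5 mm and 10.7 degrees, less where a joint would pass 70% of its speed; a pose out of reach is approached as far as the arm can. A call with a number of a shift or a turn outside -1 to 1 is refused whole. A call with a gripper value outside its range is refused whole. The fingers move at their own pace and stop on an object; "squeeze" is the grip in N (left out, the last holds). Time passes only in rows, so rows that do not move let the fingers close. It gives the time, the measured TCP pose, the force and the opening at its end, in the units of the state.
- bot.observe(): the state, without advancing time (a new reading comes with each control period).
- grab_frame(name): name is "scene" or "side" or "wrist"; returns the picture (480x640x3 uint8, blue, green, red); there is no depth.
- calibration(name): a dict with "camera_matrix" (3x3 intrinsics, pixels), "T" (4x4, takes a point from camera to world coordinates). Camera axes: x right, y down, z forward; pixel columns grow to the right and rows downward; lengths in m; the calibration is good to about 2 mm. A picture is of the moment at which its call begins: read the wrist's pose just before it. calibration takes no time and is no camera call; for the wrist camera it gives the pose at the moment of the call.
- workorder.job_done(): hands the job in, once; it reports no verdict.
The state is a dict: "clock": time; "qpos": joint angles; "qd": joint speeds; "joint_efforts": joint torques, N m; "position": TCP position; "tool_rot": TCP orientation; "force": force on the tool from outside, world axes, zero at the start; "moment": the same for the moment, N m; "grip_width": finger opening in m.
Only numpy, scipy, OpenCV 4.12 (cv2) and the standard library are available. Lean on these libraries where they do the work, as an engineer would, in place of code of your own. Each camera call takes 0.05 s, during which the arm holds its last target. There are 200 camera calls.

## Working session

There is one attempt and no reset: what is moved stays moved. The work goes in short steps, Python scripts to look and compute and a tool call to move; the robot and the scene stay as the last step left them, time stands still between calls to the robot, and variables do not carry over. Pictures are saved under pics/ and viewed, about 8 in all and at most 12, crops included, and the job is handed in when it is done.

Besides the shell and the picture viewer there is one more tool, called after ">>>" as name(argument=value, ...), one argument or row to a line, values as JSON. move_arm: Moves the arm, as the interface text tells. Shifts and turns lie within -1 to 1; 1 stands for 800 mm of shift or pi rad of turn. Its arguments: {"type":"object","properties":{"jaw":{"type":"array","items":{"type":"number"}},"dp":{"type":"array","items":{"type":"array","items":{"type":"number","minimum":-1,"maximum":1}}},"rotation":{"type":"array","items":{"type":"array","items":{"type":"number","minimum":-1,"maximum":1}}},"squeeze":{"type":"number"}},"required":["jaw","dp","rotation"]}

```bash
mkdir -p pics; ls; python3 - <<'E'
from workcell import bot, grab_frame, calibration
import cv2, numpy as np
print(bot.observe())
for n in("scene","side"):
    cv2.imwrite(f"pics/{n}0.png",grab_frame(n)); c=calibration(n); print(n,np.round(c["camera_matrix"],1).tolist(),np.round(c["T"],3).tolist())
E
```

```text
pics
{'clock': 0.0, 'qpos': array([ 1.26883043,  0.52201798, -0.03630673,  1.59999685,  0.02119849,
        1.02109368, -0.11281762]), 'qd': array([-0.00061956,  0.00045553,  0.00086851, -0.00043563, -0.00063461,
        0.00149236,  0.00072617]), 'joint_efforts': array([ 1.49383754e-04, -9.27131367e+01,  1.97991706e+00, -3.69933307e+01,
        1.78651797e-02,  8.23347014e-03,  5.99324903e-05]), 'position': array([ 0.14342683, -0.60794478,  0.2014275 ]), 'tool_rot': array([-3.14046523e+00,  8.94667168e-05,  2.31719425e-01]), 'force': array([ 0.60910407, -0.5202287 ,  0.01812744]), 'moment': array([-0.01418443, -0.01264354, -0.00599157]), 'grip_width': 0.08513360176899867}
scene [[439.8, 0.0, 316.1], [0.0, 439.8, 228.6], [0.0, 0.0, 1.0]] [[0.442, 0.502, -0.743, 1.375], [0.896, -0.27, 0.351, -0.412], [-0.024, -0.822, -0.569, 0.712], [0.0, 0.0, 0.0, 1.0]]
side [[511.0, 0.0, 327.8], [0.0, 511.0, 237.4], [0.0, 0.0, 1.0]] [[-0.737, -0.34, 0.584, -0.104], [-0.675, 0.348, -0.65, 0.721], [0.018, -0.874, -0.486, 0.646], [0.0, 0.0, 0.0, 1.0]]
```

View pics/scene0.png

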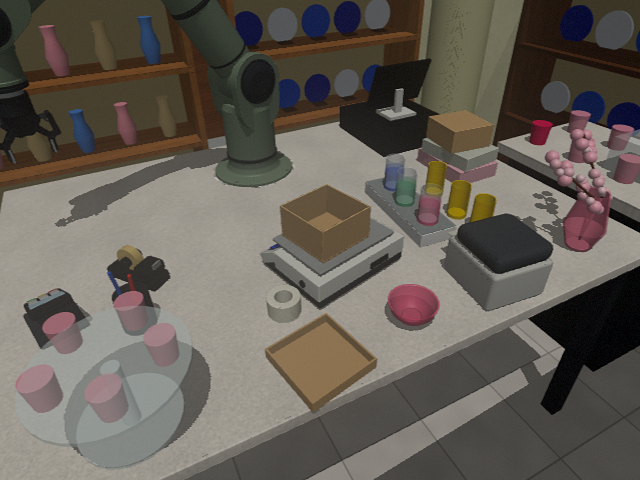

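View pics/side0.png

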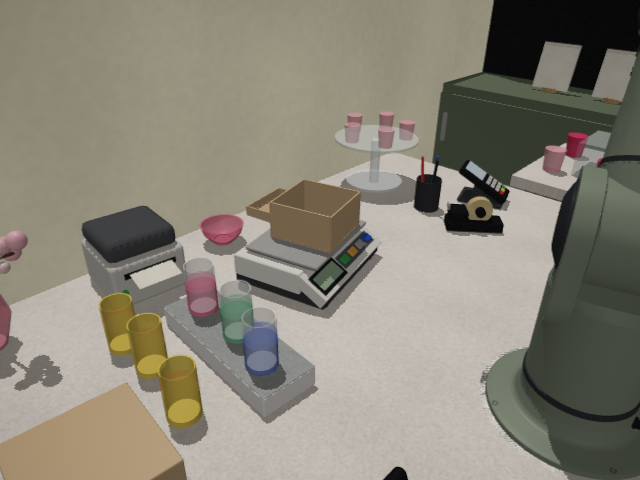

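The scene view shows the box at (325,220), the keys hidden behind the scale, and the pink tumbler at (429,205). The side view shows the keys near (345–368,258–238) and the pink tumbler at (201,290), at the end of the plinth next to the printer. Next I'll measure using masks and an enlarged crop.

```bash
cat > h.py <<'E'
import cv2, numpy as np
from workcell import bot, grab_frame, calibration
from scipy.spatial.transform import Rotation as Rn
def ray(n,uv,c=None):
    c=c or calibration(n); K=np.array(c["camera_matrix"]);T=np.array(c["T"])
    d=T[:3,:3]@np.linalg.inv(K)@np.array([uv[0],uv[1],1.]); return T[:3,3],d
def plane(n,uv,z,c=None):
    o,d=ray(n,uv,c); return o+d*(z-o[2])/d[2]
def two(a,ua,b,ub):
    (o,d),(p,e)=ray(a,ua),ray(b,ub); s=np.linalg.lstsq(np.c_[d,-e],p-o,rcond=None)[0]
    x,y=o+d*s[0],p+e*s[1]; return (x+y)/2,np.linalg.norm(x-y)
def proj(n,P,c=None):
    c=c or calibration(n); T=np.linalg.inv(np.array(c["T"])); q=np.array(c["camera_matrix"])@(T[:3,:3]@P+T[:3,3]); return q[:2]/q[2]
def blobs(im,lo,hi,amin=15):
    h=cv2.cvtColor(im,cv2.COLOR_BGR2HSV); m=cv2.inRange(h,np.array(lo),np.array(hi))
    n,l,s,c=cv2.connectedComponentsWithStats(m)
    return [(c[i].round(1).tolist(),s[i].tolist()) for i in range(1,n) if s[i][4]>=amin]
E
python3 - <<'E'
from h import *
s=cv2.imread("pics/side0.png"); c=cv2.imread("pics/scene0.png")
sub=s.copy(); 
for nm,lo,hi in(("green",(45,120,40),(85,255,255)),("amber",(8,150,100),(28,255,255)),("blue",(100,130,60),(130,255,255))):
    for b in blobs(sub,lo,hi,12):
        if 320<b[0][0]<400 and 220<b[0][1]<280: print(nm,b,plane("side",b[0],.059).round(4))
print("pinkS",[b for b in blobs(s,(160,60,60),(180,255,255)) if 170<b[0][0]<230 and b[0][1]>260])
print("pinkC",[b for b in blobs(c,(160,60,60),(180,255,255)) if 410<b[0][0]<445 and b[0][1]<240])
a=cv2.resize(s[170:330,150:400],None,fx=3,fy=3,interpolation=cv2.INTER_CUBIC)
cv2.imwrite("pics/sideZ.png",a)
cv2.imwrite("pics/sceneZ.png",cv2.resize(c[150:310,250:460],None,fx=3.5,fy=3.5,interpolation=cv2.INTER_CUBIC))
E
```

```text
green ([344.9, 258.5], [340, 254, 11, 10, 70]) [ 0.5092 -0.0209  0.059 ]
amber ([352.0, 251.0], [347, 246, 11, 11, 62]) [ 0.5189 -0.0567  0.059 ]
blue ([366.1, 236.8], [362, 233, 9, 9, 54]) [ 0.5376 -0.1308  0.059 ]
pinkS [([201.0, 292.8], [185, 275, 34, 42, 860])]
pinkC [([428.3, 210.7], [417, 196, 24, 30, 570])]
```

View pics/sideZ.png

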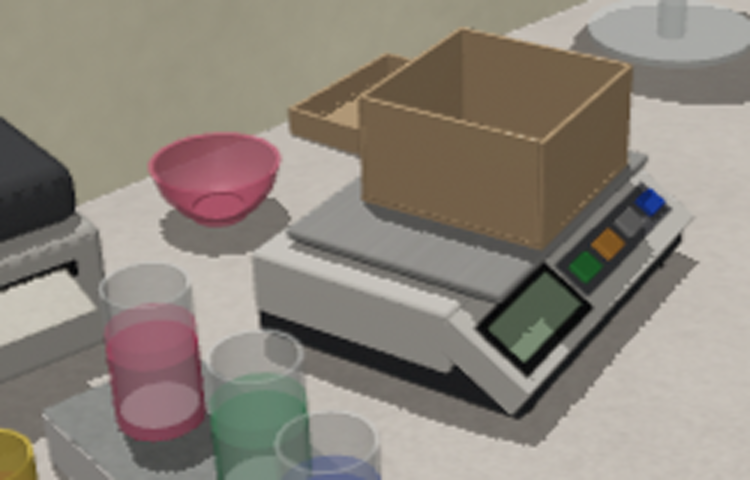

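View pics/sceneZ.png

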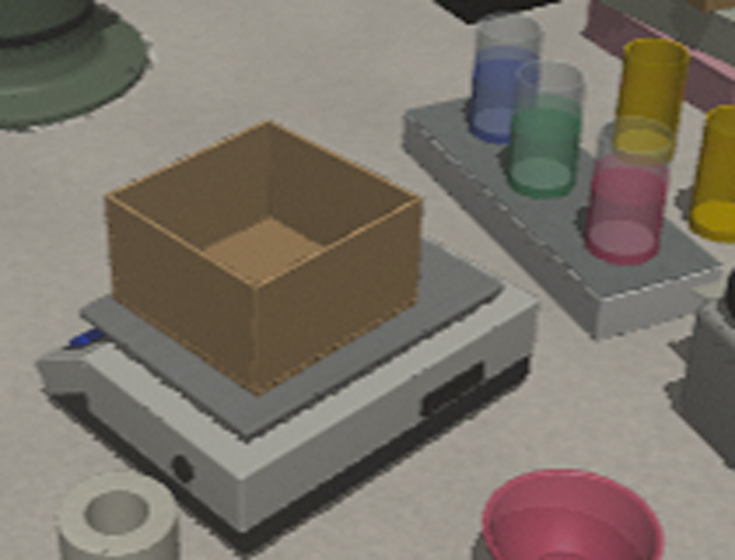

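The crops give the box rim corners, all four keys in a row, and the pink tumbler's rim and base ellipses. In sideZ they are at (147,287) and (160,410), in sceneZ at (635,138) and (624,241). Next I'll turn these into positions.

```bash
python3 - <<'E'
from h import *
S=lambda u,v:(u/3+150-.33,v/3+170-.33); C=lambda u,v:(u/3.5+250-.36,v/3.5+150-.36)
bs=[plane("side",S(*p),.177) for p in((462,29),(630,66),(545,143),(362,98))]
bc=[plane("scene",C(*p),.177) for p in((107,197),(268,122),(421,199),(258,287))]
for b in(bs,bc):
    b=np.array(b); print(b[:,:2].round(4).tolist(),b.mean(0).round(4),[round(float(np.linalg.norm(b[i]-b[i-1])),4) for i in range(4)])
for n,f,r,ba in(("side",S,(147,287),(158,412)),("scene",C,(635,138),(624,241))):
    print(n,plane(n,f(*r),.14).round(4),plane(n,f(*ba),.042).round(4))
print(two("side",S(147,287),"scene",C(635,138)),two("side",S(158,412),"scene",C(624,241)))
for p in((255,337),(304,435)): pass
# blue, green tumbler rims
for p in((508,33),(549,80)): print("rim",plane("scene",C(*p),.14).round(3))
for p in((256,356),(328,438)): print("rimS",plane("side",S(*p),.14).round(3))
# printer near corner, yellow
print("plinth corners",[plane("scene",C(*p),.04).round(3) for p in((405,116),(599,300),(718,266))])
for b in blobs(cv2.imread("pics/scene0.png"),(22,200,80),(32,255,255),80): print("yellow",b,plane("scene",(b[1][0]+b[1][2]/2,b[1][1]+b[1][3]-4),0).round(3))
E
```

```text
[[0.691, -0.0758], [0.551, -0.1141], [0.5106, 0.0259], [0.6518, 0.0649]] [ 0.6011 -0.0248  0.177 ] [0.1461, 0.1452, 0.1457, 0.1464]
[[0.5539, -0.1141], [0.5148, 0.0262], [0.6548, 0.0664], [0.6935, -0.0731]] [ 0.6042 -0.0236  0.177 ] [0.1455, 0.1456, 0.1457, 0.1448]
side [0.6022 0.2874 0.14  ] [0.6079 0.2872 0.042 ]
scene [0.6078 0.2835 0.14  ] [0.6015 0.2929 0.042 ]
(array([0.60509594, 0.28577887, 0.13801153]), np.float64(0.0002004480891421769)) (array([0.60470835, 0.28954181, 0.04491707]), np.float64(0.0006713295482778609))
rim [0.416 0.303 0.14 ]
rim [0.502 0.283 0.14 ]
rimS [0.496 0.288 0.14 ]
rimS [0.409 0.309 0.14 ]
plinth corners [array([0.344, 0.251, 0.04 ]), array([0.654, 0.229, 0.04 ]), array([0.661, 0.336, 0.04 ])]
yellow ([434.7, 172.0], [427, 161, 18, 24, 256]) [0.385 0.502 0.   ]
yellow ([457.3, 200.2], [448, 180, 21, 39, 541]) [0.58  0.427 0.   ]
yellow ([481.4, 207.4], [470, 194, 23, 28, 404]) [0.624 0.474 0.   ]
```

```bash
cat >> h.py <<'E'
YAW=np.deg2rad(15.3)
def tool(yaw,tilt=0):  # tool x ahead, z down, leaning back to the robot by tilt
    return Rn.from_euler('z',yaw)*Rn.from_euler('y',-tilt)*Rn.from_euler('x',np.pi)
NRM=Rn.from_euler('z',YAW).apply([-np.sin(np.deg2rad(32)),0,np.cos(np.deg2rad(32))])
def go(target=None,R=None):
    o=bot.observe(); Rc=Rn.from_euler('xyz',o["tool_rot"]); p=np.array(o["position"])
    print("pos",p.round(4),"rot",np.array(o["tool_rot"]).round(3),"t",o["clock"],"F",np.array(o["force"]).round(1),"w",round(o["grip_width"],4))
    if target is not None: d=Rc.inv().apply(np.array(target)-p); print("dp total",(d/.8).round(4),"mm",(d*1000).round(1))
    if R is not None:
        r=(Rc.inv()*R).as_rotvec(); print("rot total",(r/np.pi).round(4),"deg",np.rad2deg(np.linalg.norm(r)).round(1))
E
python3 - <<'E'
from h import *
o=bot.observe();Rc=Rn.from_euler('xyz',o["tool_rot"]);c=calibration("wrist");T=np.array(c["T"])
print("cam in tool",Rc.inv().apply(T[:3,3]-o["position"]).round(3),"camaxes",(Rc.inv().as_matrix()@T[:3,:3]).round(2).tolist(),c["camera_matrix"][0])
R=tool(YAW,np.deg2rad(32)); print(R.apply([0,0,1]),-NRM,R.apply([1,0,0]))
go([.455,-.036,.22],tool(YAW)); print((Rn.inv(tool(YAW))*R).as_rotvec()/np.pi)
E
```

```text
cam in tool [ 0.079 -0.    -0.172] camaxes [[-0.0, -0.95, -0.31], [1.0, -0.0, 0.0], [-0.0, -0.31, 0.95]] [392.6727454    0.         318.85365036]
[ 0.51113756  0.13983141 -0.8480481 ] [ 0.51113756  0.13983141 -0.8480481 ] [0.81799108 0.22377704 0.52991926]
pos [ 0.1435 -0.608   0.2015] rot [-3.141  0.     0.232] t 0.1 F [-0.4 -0.2  0.1] w 0.0856
dp total [ 0.5432 -0.6064 -0.0226] mm [ 434.6 -485.1  -18. ]
rot total [-0.0003  0.     -0.0112] deg 2.0
[-4.47537720e-18  1.77777778e-01  1.08857493e-17]
```

>>> move_arm(
  jaw=[255,255,255,255,255,255,255,255,255,255],
  dp=[
    [0,0,-0.055],
    [0,0,-0.055],
    [0.0418,-0.0467,-0.03],
    [0.0418,-0.0467,0],
    [0.0418,-0.0467,0],
    [0.0418,-0.0467,0],
    [0.0418,-0.0467,0],
    [0.0418,-0.0467,0],
    [0.0418,-0.0467,0],
    [0.0418,-0.0467,0],
  ],
  rotation=[
    [0,0,0],
    [0,0,0],
    [0,0,0],
    [0,0,0],
    [0,0,0],
    [0,0,0],
    [0,0,0],
    [0,0,0],
    [0,0,0],
    [0,0,0],
  ],
)

```text
clock: 1.35
position: [0.3357, -0.2544, 0.314]
tool_rot: [3.141, 0.0, 0.232]
force: [1.1, -0.9, -0.3]
grip_width: -0.0003
```

```bash
python3 -c "
from h import *
go([.455,-.036,.22],tool(YAW))"
```

```text
pos [ 0.3357 -0.2544  0.314 ] rot [3.141 0.    0.232] t 1.35 F [ 1.1 -0.9 -0.3] w -0.0003
dp total [ 0.2078 -0.2315  0.1174] mm [ 166.3 -185.2   93.9]
rot total [ 0.      0.     -0.0113] deg 2.0
```

>>> move_arm(
  jaw=[255,255,255,255,255,255,255,255,255,255],
  dp=[
    [0.0416,-0.0463,0],
    [0.0416,-0.0463,0],
    [0.0416,-0.0463,0],
    [0.0416,-0.0463,0.02],
    [0.0416,-0.0463,0.03],
    [0,0,0.03],
    [0,0,0.03],
    [0,0,0],
    [0,0,0],
    [0,0,0],
  ],
  rotation=[
    [0,0,-0.0113],
    [0,0,0],
    [0,0,0],
    [0,0,0],
    [0,0,0],
    [0,0.0356,0],
    [0,0.0356,0],
    [0,0.0356,0],
    [0,0.0356,0],
    [0,0.0356,0],
  ],
)

```text
clock: 2.6
position: [0.4504, -0.0287, 0.2261]
tool_rot: [-3.129, -0.514, 0.269]
force: [0.5, 2.0, 0.1]
grip_width: -0.0
```

```bash
python3 - <<'E'
from h import *
go([.458,-.036,.144],tool(YAW,np.deg2rad(32)))
c=calibration("wrist"); im=grab_frame("wrist"); cv2.imwrite("pics/w1.png",im)
np.savez("w1.npz",T=c["T"],K=c["camera_matrix"])
for p in([.509,-.021,.059],[.519,-.057,.059],[.5376,-.131,.059]): print(proj("wrist",np.array(p),c))
for nm,lo,hi in(("green",(45,120,40),(85,255,255)),("amber",(8,150,100),(28,255,255)),("blue",(100,130,60),(130,255,255))):
    for b in blobs(im,lo,hi,100): print(nm,b,plane("wrist",b[0],.059,c).round(4))
E
```

```text
pos [ 0.4504 -0.0287  0.2261] rot [-3.129 -0.514  0.269] t 2.6 F [0.5 2.  0.1] w -0.0
dp total [-0.0445  0.0125  0.0925] mm [-35.6  10.   74. ]
rot total [-0.0045  0.0143  0.0005] deg 2.7
[329.79077197 235.2509233 ]
[370.24757459 235.29717552]
[453.24022744 237.39474999]
green ([329.4, 231.9], [317, 222, 26, 21, 497]) [ 0.512  -0.0198  0.059 ]
amber ([8.0, 15.5], [0, 6, 21, 22, 328]) [0.6461 0.3687 0.059 ]
amber ([370.4, 233.1], [358, 225, 25, 17, 368]) [ 0.5211 -0.0566  0.059 ]
blue ([453.4, 235.4], [439, 225, 29, 21, 510]) [ 0.5395 -0.1308  0.059 ]
```

View pics/w1.png

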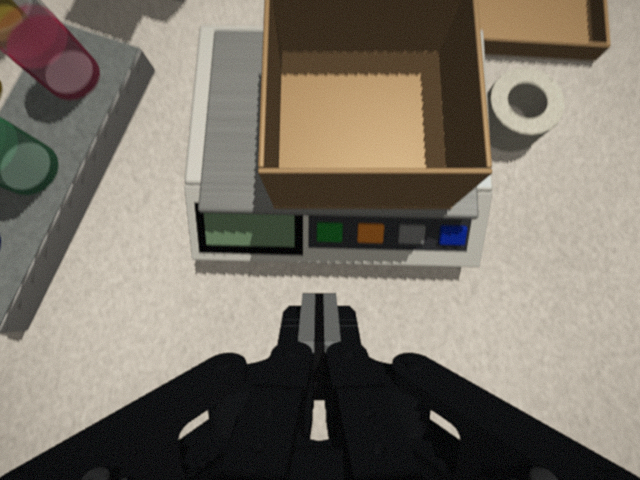

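The wrist view shows the keys at (329,232), (370,233), (412,234) and (453,235), all clear of the platter edge. That is within 3 mm of the side-camera estimate.

>>> move_arm(
  jaw=[255,255],
  dp=[
    [0,0,0],
    [0,0,0],
  ],
  rotation=[
    [0,0,0],
    [0,0,0],
  ],
)

```text
clock: 2.9
position: [0.4518, -0.0279, 0.2266]
tool_rot: [-3.127, -0.511, 0.27]
force: [-0.2, -0.4, 0.1]
grip_width: -0.0
```

```bash
python3 - <<'E'
from h import *
go(np.array([.5105,-.0205,.059])+.03*NRM,tool(np.deg2rad(14.6),np.deg2rad(32)))
E
```

```text
pos [ 0.4518 -0.0279  0.2266] rot [-3.127 -0.511  0.27 ] t 2.9 F [-0.2 -0.4  0.1] w -0.0
dp total [-0.0404  0.0132  0.1809] mm [-32.3  10.6 144.7]
rot total [-0.0071  0.0151  0.004 ] deg 3.1
```

>>> move_arm(
  jaw=[255,255,255,255,255,255,255],
  dp=[
    [-0.02,0.0066,0],
    [-0.0204,0.0066,0.03],
    [0,0,0.05],
    [0,0,0.05],
    [0,0,0.03],
    [0,0,0],
    [0,0,0],
  ],
  rotation=[
    [0,0,0],
    [0,0,0],
    [0,0,0],
    [0,0,0],
    [0,0,0],
    [-0.0071,0.0151,0.004],
    [0,0,0],
  ],
)

```text
clock: 3.78
position: [0.4684, -0.0362, 0.1686]
tool_rot: [-3.097, -0.53, 0.248]
force: [-0.0, 0.5, 0.0]
grip_width: -0.0001
```

```bash
python3 - <<'E'
from h import *
go(np.array([.5105,-.0205,.059])+.01*NRM,tool(np.deg2rad(14.6),np.deg2rad(32)))
c=calibration("wrist"); im=grab_frame("wrist"); cv2.imwrite("pics/w2.png",im[140:480,180:500])
for nm,lo,hi in(("green",(45,120,40),(85,255,255)),("amber",(8,150,100),(28,255,255)),("blue",(100,130,60),(130,255,255))):
    for b in blobs(im,lo,hi,150): print(nm,b,plane("wrist",b[0],.059,c).round(4))
E
```

```text
pos [ 0.4684 -0.0362  0.1686] rot [-3.097 -0.53   0.248] t 3.775 F [-0.   0.5  0. ] w -0.0001
dp total [-0.0215 -0.      0.1341] mm [-17.2  -0.  107.3]
rot total [-0.013   0.0089 -0.0022] deg 2.9
green ([319.0, 239.1], [303, 228, 32, 24, 714]) [ 0.5112 -0.0202  0.059 ]
amber ([368.1, 240.3], [353, 230, 31, 22, 635]) [ 0.5201 -0.0571  0.059 ]
blue ([467.8, 241.8], [451, 230, 35, 24, 749]) [ 0.5385 -0.1307  0.059 ]
```

View pics/w2.png

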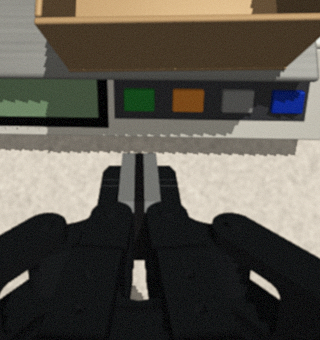

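The motion fell short, so I'll check the joints.

```bash
python3 - <<'E'
from h import *
o=bot.observe();print(o["qpos"].round(3),o["qd"].round(3))
E
```

```text
[ 0.429  0.196 -0.342  2.421 -1.26   0.162  0.016] [ 0.008  0.003  0.006  0.004 -0.014 -0.003  0.016]
```

>>> move_arm(
  jaw=[255,255],
  dp=[
    [-0.01,0,0.02],
    [0,0,0.02],
  ],
  rotation=[
    [-0.013,0,-0.0022],
    [0,0,0],
  ],
)

```text
clock: 4.08
position: [0.4784, -0.0383, 0.1593]
tool_rot: [-3.117, -0.507, 0.254]
force: [1.2, 0.2, 0.1]
grip_width: -0.0001
```

```bash
python3 - <<'E'
from h import *
o=bot.observe();print(o["qpos"].round(3),o["qd"].round(3))
go(np.array([.5105,-.0205,.059])+.03*NRM,tool(np.deg2rad(14.6),np.deg2rad(32)))
E
```

```text
[ 2.410e-01  2.180e-01 -1.610e-01  2.404e+00 -1.262e+00  1.620e-01
  2.000e-03] [-0.095  0.255  0.064 -0.169 -0.006 -0.001  0.026]
pos [ 0.4784 -0.0383  0.1593] rot [-3.117 -0.507  0.254] t 4.075 F [1.2 0.2 0.1] w -0.0001
dp total [-0.0239 -0.0088  0.094 ] mm [-19.1  -7.   75.2]
rot total [-0.0078  0.0165 -0.0004] deg 3.3
```

```bash
cat > fk.py <<'E'
import numpy as np, itertools
from scipy.spatial.transform import Rotation as Rn
from scipy.optimize import least_squares
D=[([1.26883,.52202,-.03631,1.6,.0212,1.02109,-.11282],[.14343,-.60794,.20143],[-3.14046,0,.23172]),
([.429,.196,-.342,2.421,-1.26,.162,.016],[.4684,-.0362,.1686],[-3.097,-.53,.248]),
([.241,.218,-.161,2.404,-1.262,.162,.002],[.4784,-.0383,.1593],[-3.117,-.507,.254])]
LO=np.array([-2.91,-.3,-1.5,.17,-1.26,.16,-2.52]);HI=np.array([2.91,2.13,1.42,2.43,4.41,1.93,2.52])
def fk(q,s,L):
    h,a,b,c,o7,o1,e1,e2,o5=L
    R=Rn.from_euler('z',s[0]*q[0]+o1);p=np.array([0,0,h])
    R=R*Rn.from_euler('y',q[1])*Rn.from_euler('z',s[1]*q[2]);p=p+R.apply([e1,0,a])
    R=R*Rn.from_euler('y',q[3])*Rn.from_euler('z',s[2]*q[4]+o5);p=p+R.apply([e2,0,b])
    R=R*Rn.from_euler('y',q[5])*Rn.from_euler('z',s[3]*q[6]+o7);p=p+R.apply([0,0,c])
    return p,R
def fit():
    best=None
    def res(L,s):
        r=[]
        for q,p,e in D:
            P,R=fk(q,s,L); r+=list((P-p)*5)+list((R.inv()*Rn.from_euler('xyz',e)).as_rotvec())
        return np.r_[r,(L[6:8])*.01]
    for s in itertools.product((1,-1),repeat=4):
      for o7 in(0,np.pi/2,np.pi,-np.pi/2):
        f=least_squares(res,[.36,.45,.45,.35,o7,0,0,0,0],args=(s,))
        if best is None or f.cost<best[0]: best=(f.cost,s,f.x,f.fun)
    return best
if __name__=="__main__":
    b=fit(); print(b[0],b[1],b[2].round(4)); print(b[3].round(4))
E
python3 fk.py
```

```text
0.0018243687948296448 (-1, -1, -1, -1) [ 0.1622  0.7454  0.3753  0.4928  1.5221 -0.0717 -0.1001 -0.0384 -0.0204]
[ 0.0101  0.0036  0.0012  0.0009  0.0174 -0.0123 -0.007  -0.0117 -0.0031
  0.0368  0.0018  0.0068  0.0083  0.0128  0.0019  0.0347  0.0029  0.0056
 -0.001  -0.0004]
```

>>> move_arm(
  jaw=[255,255,255,255],
  dp=[
    [-0.01,0,-0.05],
    [0,0,-0.05],
    [0,0,0],
    [0,0,0],
  ],
  rotation=[
    [0,-0.04,0],
    [0,-0.04,0],
    [0,-0.04,0],
    [0,0,0],
  ],
)

```text
clock: 4.58
position: [0.4757, -0.0227, 0.1865]
tool_rot: [-3.086, -0.354, 0.286]
force: [-0.5, 0.2, -0.5]
grip_width: 0.0004
```

```bash
cat > ob.py <<'E'
from workcell import bot
o=bot.observe(); s=repr((o["qpos"].round(5).tolist(),o["position"].round(5).tolist(),o["tool_rot"].round(5).tolist())); print(s); open("obs.txt","a").write(s+"\n")
E
python3 ob.py
```

```text
([-0.20597, 0.18143, 0.28914, 2.27052, -0.55336, 0.43954, -0.73045], [0.47568, -0.02266, 0.1865], [-3.08567, -0.35394, 0.28614])
```

>>> move_arm(
  jaw=[255,255,255,255],
  dp=[
    [0.0,0.03,-0.05],
    [0,0.03,-0.02],
    [0,0,0],
    [0,0,0],
  ],
  rotation=[
    [0,-0.04,0],
    [0.04,0,0],
    [0.04,0,0.05],
    [0,0,0],
  ],
)

```text
clock: 5.08
position: [0.473, -0.0787, 0.2357]
tool_rot: [-2.81, -0.193, 0.14]
force: [0.5, 0.8, 0.1]
grip_width: 0.0001
```

```bash
python3 ob.py
```

```text
([-0.03487, 0.28733, 0.43767, 1.9985, -0.61591, 0.98613, -0.63615], [0.47302, -0.07872, 0.2357], [-2.80971, -0.1934, 0.14034])
```

>>> move_arm(
  jaw=[255,255,255,255],
  dp=[
    [0.04,0,-0.02],
    [0.04,0,-0.0],
    [0,0,0],
    [0,0,0],
  ],
  rotation=[
    [-0.04,0,0],
    [-0.04,0,0],
    [0,0,-0.05],
    [0,0,0],
  ],
)

```text
clock: 5.58
position: [0.5324, -0.0725, 0.2635]
tool_rot: [-3.095, -0.203, 0.308]
force: [0.7, 0.2, 0.4]
grip_width: -0.0001
```

```bash
python3 ob.py
```

```text
([-0.2667, 0.24771, 0.45696, 1.91539, -0.32091, 0.86743, -0.89625], [0.53239, -0.07249, 0.2635], [-3.09474, -0.20297, 0.30826])
```

```bash
cat > fk.py <<'E'
import numpy as np, itertools
from scipy.spatial.transform import Rotation as Rn
from scipy.optimize import least_squares
D=[([1.26883,.52202,-.03631,1.6,.0212,1.02109,-.11282],[.14343,-.60794,.20143],[-3.14046,0,.23172]),
([.241,.218,-.161,2.404,-1.262,.162,.002],[.4784,-.0383,.1593],[-3.117,-.507,.254])]+[eval(l) for l in open("obs.txt")]
LO=np.array([-2.91,-.3,-1.5,.17,-1.26,.16,-2.52]);HI=np.array([2.91,2.13,1.42,2.43,4.41,1.93,2.52])
def fk(q,s,L):
    h,a,b,c,e0,e1,e2,e3,o1,o3,o5,o7=L
    R=Rn.from_euler('z',s[0]*q[0]+o1);p=R.apply([e0,0,h])
    R=R*Rn.from_euler('y',q[1])*Rn.from_euler('z',s[1]*q[2]+o3);p=p+R.apply([e1,0,a])
    R=R*Rn.from_euler('y',q[3])*Rn.from_euler('z',s[2]*q[4]+o5);p=p+R.apply([e2,0,b])
    R=R*Rn.from_euler('y',q[5]);p=p+R.apply([e3,0,c]); R=R*Rn.from_euler('z',s[3]*q[6]+o7)
    return p,R
def fit():
    best=None
    def res(L,s):
        r=[]
        for q,p,e in D:
            P,R=fk(q,s,L); r+=list((P-p)*5)+list((R.inv()*Rn.from_euler('xyz',e)).as_rotvec())
        return np.r_[r,(L[4:8])*.001]
    for s in itertools.product((1,-1),repeat=4):
      for o7 in(0,np.pi/2,np.pi,-np.pi/2):
        f=least_squares(res,[.36,.45,.45,.35,0,0,0,0,0,0,0,o7],args=(s,))
        if best is None or f.cost<best[0]: best=(f.cost,s,f.x,f.fun)
    return best
if __name__=="__main__":
    b=fit(); print(b[0],b[1],b[2].round(4)); print(b[3][:-4].reshape(-1,6).round(4)); np.savez("fk.npz",s=b[1],L=b[2])
E
python3 fk.py
```

```text
0.002273364597212567 (-1, -1, -1, -1) [ 0.2948  0.5475  0.4098  0.3629 -0.0218  0.0091 -0.019  -0.0081 -0.1433
  0.0626 -0.0192  1.5026]
[[ 0.0149 -0.0039  0.0151  0.0018 -0.0148 -0.0107]
 [ 0.0084 -0.0015 -0.003   0.0301 -0.0048  0.0094]
 [ 0.0049  0.0124  0.012   0.0231  0.0011  0.0052]
 [ 0.0052 -0.0048 -0.0215  0.0086 -0.0171 -0.0007]
 [-0.0252 -0.007  -0.0026  0.0127  0.0044 -0.0032]]
```

```bash
python3 - <<'E'
s=open("fk.py").read()
s=s.replace("o1,o3,o5,o7=L","o1,o3,o5,o7,o2,o4,o6=L").replace("q[1])","q[1]+o2)").replace("'y',q[3])","'y',q[3]+o4)").replace("'y',q[5])","'y',q[5]+o6)").replace("0,0,0,0,0,0,0,o7]","0,0,0,0,0,0,0,o7,0,0,0]").replace("product((1,-1),repeat=4)","product((-1,),repeat=4)").replace("np.r_[r,(L[4:8])*.001]","np.r_[r,L[4:8]*.001,L[12:]*.001]").replace("b[3][:-4]","b[3][:-7]")
open("fk.py","w").write(s)
E
python3 fk.py
```

```text
0.0015748350714248065 (-1, -1, -1, -1) [ 0.3014  0.5478  0.4149  0.3652 -0.0221  0.005  -0.015  -0.0151 -0.116
  0.0279 -0.0079  1.4908  0.0023 -0.0022  0.0197]
[[ 0.0106 -0.0004  0.0107 -0.0192 -0.0067 -0.0076]
 [ 0.0066 -0.0015 -0.0047  0.0187 -0.0039  0.007 ]
 [ 0.001   0.0079  0.0102  0.013   0.0107  0.0026]
 [ 0.0132 -0.0007 -0.0176 -0.0019 -0.0132  0.0009]
 [-0.0228 -0.0097  0.0013  0.003   0.0146 -0.003 ]]
```

```bash
cat > ik.py <<'E'
from fk import *
from h import tool,NRM
Z=np.load("fk.npz");s=Z["s"];L=Z["L"]
def ik(p,R,q0):
    f=lambda q:np.r_[(fk(q,s,L)[0]-p)*5,(fk(q,s,L)[1].inv()*R).as_rotvec(),(q-q0)*1e-4]
    r=least_squares(f,np.clip(q0,LO+.01,HI-.01),bounds=(LO,HI)); return r.x,np.abs(r.fun[:6]).max()
E
python3 - <<'E'
from ik import *
rng=np.random.default_rng(0)
for nm,k in(("green",[.5105,-.0205,.059]),("amber",[.520,-.0567,.059]),("blue",[.5385,-.131,.059])):
  for tilt in(32,26,20):
    R=tool(np.deg2rad(14.6),np.deg2rad(tilt)); n=-R.apply([0,0,1])
    for d in(0,.05):
      for fl in(0,np.pi):
        out=[]
        for _ in range(12):
            q,e=ik(np.array(k)+d*n,R*Rn.from_euler('z',fl),rng.uniform(LO,HI)); out.append((e,tuple(q.round(2))))
        out.sort(); print(nm,tilt,d,round(fl,1),[(round(e,3),q) for e,q in out[:2]])
E
```

```text
green 32 0 0 [(np.float64(0.0), (np.float64(0.54), np.float64(0.56), np.float64(-0.5), np.float64(2.37), np.float64(3.09), np.float64(0.2), np.float64(2.05))), (np.float64(0.0), (np.float64(-0.62), np.float64(0.66), np.float64(0.84), np.float64(2.42), np.float64(4.21), np.float64(0.71), np.float64(0.66)))]
green 32 0 3.1 [(np.float64(0.0), (np.float64(-0.43), np.float64(0.57), np.float64(0.59), np.float64(2.41), np.float64(4.12), np.float64(0.55), np.float64(-2.36))), (np.float64(0.0), (np.float64(0.76), np.float64(0.65), np.float64(-0.75), np.float64(2.39), np.float64(2.58), np.float64(0.26), np.float64(-0.5)))]
green 32 0.05 0 [(np.float64(0.0), (np.float64(-0.02), np.float64(0.37), np.float64(0.11), np.float64(2.43), np.float64(4.11), np.float64(0.28), np.float64(0.9))), (np.float64(0.0), (np.float64(0.36), np.float64(0.38), np.float64(-0.3), np.float64(2.41), np.float64(3.82), np.float64(0.16), np.float64(1.24)))]
green 32 0.05 3.1 [(np.float64(0.0), (np.float64(-0.02), np.float64(0.37), np.float64(0.11), np.float64(2.43), np.float64(4.11), np.float64(0.28), np.float64(-2.25))), 
[... 9419 characters left out ...]
np.float64(2.19), np.float64(1.13), np.float64(0.31), np.float64(1.09)))]
blue 20 0.05 0 [(np.float64(0.0), (np.float64(1.25), np.float64(1.09), np.float64(-1.5), np.float64(2.18), np.float64(1.38), np.float64(0.95), np.float64(-2.23))), (np.float64(0.0), (np.float64(1.25), np.float64(1.09), np.float64(-1.5), np.float64(2.18), np.float64(1.38), np.float64(0.95), np.float64(-2.23)))]
blue 20 0.05 3.1 [(np.float64(0.0), (np.float64(1.25), np.float64(1.06), np.float64(-1.47), np.float64(2.19), np.float64(1.37), np.float64(0.91), np.float64(0.92))), (np.float64(0.0), (np.float64(0.43), np.float64(0.42), np.float64(-0.19), np.float64(2.21), np.float64(-0.45), np.float64(0.24), np.float64(2.52)))]
```

```bash
cat > sim.py <<'E'
from ik import *
def step(q,p,R):
    f=lambda x:np.r_[(fk(x,s,L)[0]-p)*50,(fk(x,s,L)[1].inv()*R).as_rotvec()*10,(x-q)*.02]
    return least_squares(f,np.clip(q,LO+1e-3,HI-1e-3),bounds=(LO,HI),x_scale=1).x
def run(q,rows,sub=2,verbose=False):
    p,R=fk(q,s,L)
    for dp,ro in rows:
        dp=np.array(dp)*.8;ro=np.array(ro)*np.pi
        p=p+R.apply(dp);R=R*Rn.from_rotvec(ro)
        q=step(q,p,R)
        if verbose: print(q.round(2), (1000*(fk(q,s,L)[0]-p)).round(1))
    return q,p,R
E
python3 - <<'E'
from sim import *
q=np.array(D[0][0])
t=lambda a,b,c,x=0,y=0,z=0:((a,b,c),(x,y,z))
rows=[t(0,0,-.055)]*2+[t(.0418,-.0467,-.004)]*8+[t(.0416,-.0463,0,0,0,-.0022)]*5+[t(0,0,.02,0,.0356,0)]*5
q,p,R=run(q,rows);print(q.round(3))
q=np.array(D[1][0])
q,_,_=run(q,[t(-.01,0,-.05,0,-.04,0),t(0,0,-.05,0,-.04,0),t(0,0,0,0,-.04,0)]);print(q.round(2),D[2][0])
q=np.array(D[2][0])
q,_,_=run(q,[t(0,.03,-.05,0,-.04,0),t(0,.03,-.02,.04),t(0,0,0,.04,0,.05)]);print(q.round(2),D[3][0])
q,_,_=run(np.array(D[3][0]),[t(.04,0,-.02,-.04),t(.04,0,0,-.04),t(0,0,0,0,0,-.05)]);print(q.round(2),D[4][0])
E
```

```text
[ 0.599  0.014 -0.425  2.358 -0.82   0.37  -0.433]
[-0.02  0.13  0.08  2.14 -0.1   0.73 -1.17] [-0.20597, 0.18143, 0.28914, 2.27052, -0.55336, 0.43954, -0.73045]
[-0.02  0.27  0.39  1.98 -0.56  1.   -0.71] [-0.03487, 0.28733, 0.43767, 1.9985, -0.61591, 0.98613, -0.63615]
[-0.24  0.25  0.44  1.92 -0.35  0.84 -0.87] [-0.2667, 0.24771, 0.45696, 1.91539, -0.32091, 0.86743, -0.89625]
```

```bash
cat > plan1.py <<'E'
from sim import *
k={"green":np.array([.5105,-.0205,.059]),"amber":np.array([.520,-.0567,.059]),"blue":np.array([.5385,-.131,.059])}
def pose(name,d,tilt,fl=np.pi,yaw=14.6):
    n=Rn.from_euler('z',np.deg2rad(yaw)).apply([-np.sin(np.deg2rad(tilt)),0,np.cos(np.deg2rad(tilt))])
    return k[name]+d*n, tool(np.deg2rad(yaw),np.deg2rad(tilt))*Rn.from_euler('z',fl)
if __name__=="__main__":
    q0=np.array(D[4][0])
    # hover: vertical-ish tool, flipped
    for hp in([.47,-.10,.25],[.50,-.12,.28]):
      for seed in([1.2,.9,-1.3,2.2,1.5,.8,.5],[1.0,.6,-.9,2.2,1.4,.5,.7]):
        R=pose("green",0,10)[1]
        qs,e=ik(np.array(hp),R,np.array(seed)); 
        q=q0.copy(); minz=9
        for t in np.linspace(0,1,25)[1:]:
            p,Rt=fk(q0+t*(qs-q0),s,L); q=step(q,p,Rt); minz=min(minz,p[2])
        print(hp,"goal",qs.round(2),round(e,4),"got",q.round(2),"minz",round(minz,3))
        for nm in k:
          qq=q.copy()
          for tilt in(24,):
            for d in(.06,.04,.02,0,-.005):
              P,Rr=pose(nm,d,tilt)
              p0,R0=fk(qq,s,L)
              for a in np.linspace(0,1,6)[1:]:
                dR=(R0.inv()*Rr).as_rotvec()
                qq=step(qq,p0+a*(P-p0),R0*Rn.from_rotvec(a*dR))
              er=np.abs(fk(qq,s,L)[0]-P).max()*1000
            print("   ",nm,qq.round(2),"err mm",round(er,1))
E
python3 plan1.py
```

```text
[0.47, -0.1, 0.25] goal [ 1.33  0.54 -1.5   2.07  0.62  0.94  1.37] 0.0 got [ 0.23  0.15 -0.06  2.05 -0.11  0.77  2.08] minz 0.172
    green [ 0.03  0.48 -0.02  2.26 -0.71  0.16  2.52] err mm 7.6
    amber [ 0.22  0.5  -0.14  2.24 -0.6   0.16  2.52] err mm 6.6
    blue [ 0.52  0.55 -0.3   2.18 -0.42  0.16  2.52] err mm 4.1
[0.47, -0.1, 0.25] goal [ 1.33  0.54 -1.5   2.07  0.62  0.94  1.37] 0.0 got [ 0.23  0.15 -0.06  2.05 -0.11  0.77  2.08] minz 0.172
    green [ 0.03  0.48 -0.02  2.26 -0.71  0.16  2.52] err mm 7.6
    amber [ 0.22  0.5  -0.14  2.24 -0.6   0.16  2.52] err mm 6.6
    blue [ 0.52  0.55 -0.3   2.18 -0.42  0.16  2.52] err mm 4.1
[0.5, -0.12, 0.28] goal [ 1.29  0.58 -1.5   1.95  0.63  1.04  1.39] 0.0 got [ 0.26  0.18 -0.06  1.94 -0.1   0.86  2.09] minz 0.182
    green [ 0.03  0.48 -0.02  2.26 -0.71  0.16  2.52] err mm 7.6
    amber [ 0.22  0.5  -0.14  2.24 -0.6   0.16  2.52] err mm 6.6
    blue [ 0.52  0.55 -0.3   2.18 -0.42  0.16  2.52] err mm 4.1
[0.5, -0.12, 0.28] goal [ 1.29  0.58 -1.49  1.95  0.63  1.04  1.4 ] 0.0 got [ 0.26  0.18 -0.06  1.94 -0.1   0.86  2.09] minz 0.183
    green [ 0.03  0.48 -0.02  2.26 -0.71  0.16  2.52] err mm 7.6
    amber [ 0.22  0.5  -0.14  2.24 -0.6   0.16  2.52] err mm 6.6
    blue [ 0.52  0.55 -0.3   2.18 -0.42  0.16  2.52] err mm 4.1
```

```bash
cat > search.py <<'E'
from plan1 import *
import sys
def follow(q,P,Rr,deg=15):
    p0,R0=fk(q,s,L); dR=(R0.inv()*Rr).as_rotvec(); n=max(2,int(np.ceil(max(np.rad2deg(np.linalg.norm(dR))/deg,np.linalg.norm(P-p0)/.06))))
    for a in np.linspace(0,1,n+1)[1:]: q=step(q,p0+a*(P-p0),R0*Rn.from_rotvec(a*dR))
    return q
def press(q,nm,tilt,fl):
    for d in(.05,.02,-.005): q=follow(q,*pose(nm,d,tilt,fl))
    P,_=pose(nm,-.005,tilt,fl); return q,np.abs(fk(q,s,L)[0]-P).max()*1000
if __name__=="__main__":
    rng=np.random.default_rng(int(sys.argv[1])); q0=np.array(D[4][0])
    H=np.array([.50,-.10,.30]); import time; t0=time.time(); best=9
    while time.time()-t0<150:
        # world yaw/lean vias
        v=rng.uniform([-4,-.9,-.9],[4,.9,.9]); v2=rng.uniform([-4,-.9,-.9],[4,.9,.9]); q=q0
        base=tool(np.deg2rad(14.6))
        for w in(v,v2):
            Rv=base*Rn.from_euler('z',w[0])*Rn.from_euler('xy',w[1:]); q=follow(q,H,Rv)
        for fl in(np.pi,0):
            q1=follow(q,H,base*Rn.from_euler('z',fl))
            if q1[2]<best:
                best=q1[2]; print("fl",round(fl,1),"v",v.round(2),v2.round(2),"q",q1.round(2),"err",round(1000*np.abs(fk(q1,s,L)[0]-H).max(),1),flush=True)
E
for i in 1 2 3 4; do python3 search.py $i > s$i.txt & done; wait; tail -n 2 s?.txt
```

```text
==> s1.txt <==
fl 3.1 v [2.61 0.69 0.29] [-2.04  0.48 -0.52] q [ 2.18 -0.3  -1.49  2.36 -1.26  0.81 -2.52] err 42.3
fl 0 v [-3.4   0.83  0.07] [2.19 0.05 0.2 ] q [ 1.91 -0.3  -1.5   2.03 -0.43  0.95 -0.71] err 25.5

==> s2.txt <==
this script no longer has the robot

==> s3.txt <==
fl 3.1 v [ 2.8  -0.19 -0.04] [-2.83  0.36 -0.37] q [ 2.18 -0.3  -1.49  2.36 -1.26  0.81 -2.52] err 42.3
fl 0 v [ 3.45 -0.46 -0.64] [-1.76 -0.29 -0.49] q [ 1.91 -0.3  -1.5   2.03 -0.43  0.95 -0.71] err 25.5

==> s4.txt <==
this script no longer has the robot
```

```bash
python3 - <<'E'
s=open("ik.py").read().replace("from h import tool,NRM","def tool(yaw,tilt=0): return Rn.from_euler('z',yaw)*Rn.from_euler('y',-tilt)*Rn.from_euler('x',np.pi)")
open("ik.py","w").write(s)
E
cat > t.py <<'E'
from search import *
q0=np.array(D[4][0])
for tilt in(18,22,26,30):
    print(tilt,[(nm,(lambda r:(r[0].round(2).tolist(),round(r[1],1)))(press(q0,nm,tilt,0))) for nm in("green","blue")])
E
sed -i 's/if q1\[2\]<best/er=1000*np.abs(fk(q1,s,L)[0]-H).max()\n            if er<3 and -q1[4]+q1[2]<best and q1[2]<.2 and q1[4]<2.2/; s/best=q1\[2\]/best=-q1[4]+q1[2]/' search.py
python3 t.py; for i in 1 2 3 4; do OMP_NUM_THREADS=1 python3 search.py $i > s$i.txt 2>&1 & done; wait; tail -n 2 s?.txt
```

```text
18 [('green', ([-0.18, 0.49, 0.17, 2.28, -1.14, 0.16, -0.24], np.float64(0.0))), ('blue', ([0.13, 0.53, 0.1, 2.16, -0.87, 0.25, -0.27], np.float64(0.0)))]
22 [('green', ([-0.12, 0.48, 0.13, 2.28, -1.26, 0.16, -0.1], np.float64(2.6))), ('blue', ([0.26, 0.53, -0.03, 2.2, -1.12, 0.18, 0.01], np.float64(0.0)))]
26 [('green', ([-0.02, 0.48, 0.04, 2.28, -1.26, 0.16, -0.06], np.float64(6.0))), ('blue', ([0.38, 0.54, -0.15, 2.21, -1.26, 0.16, 0.18], np.float64(1.6)))]
30 [('green', ([0.1, 0.48, -0.06, 2.28, -1.26, 0.16, -0.02], np.float64(9.2))), ('blue', ([0.51, 0.55, -0.26, 2.21, -1.26, 0.16, 0.24], np.float64(4.0)))]
==> s1.txt <==
fl 3.1 v [-1.81 -0.89  0.26] [ 1.76  0.6  -0.39] q [ 0.92  0.39 -1.05  1.79  0.36  1.17  1.6 ] err 0.0
fl 0 v [2.61 0.69 0.29] [-2.04  0.48 -0.52] q [ 1.02  0.49 -1.25  1.79  0.49  1.22 -1.67] err 0.0

==> s2.txt <==
fl 3.1 v [-1.91 -0.36  0.57] [-3.26  0.18  0.41] q [ 0.09  0.24  0.02  1.78 -0.01  1.1   1.94] err 0.0
fl 3.1 v [-2.5  -0.8  -0.41] [ 1.26  0.11 -0.63] q [ 1.03  0.49 -1.26  1.79  0.49  1.23  1.46] err 0.0

==> s3.txt <==
fl 3.1 v [-3.31 -0.47  0.54] [ 0.66 -0.73 -0.12] q [ 1.08  0.66 -1.48  1.79  0.66  1.35  1.28] err 0.0

==> s4.txt <==
fl 3.1 v [-0.56  0.52  0.87] [-1.04  0.84  0.77] q [ 1.01  0.47 -1.22  1.79  0.47  1.21  1.49] err 0.0
fl 0 v [0.18 0.25 0.79] [ 0.66 -0.42  0.77] q [ 1.04  0.52 -1.3   1.79  0.52  1.24 -1.71] err 0.0
```

```bash
cat > t.py <<'E'
from search import *
H=np.array([.50,-.10,.30]); base=tool(np.deg2rad(14.6))
def show(q,fl):
    for tilt in(24,28,32):
        o=[]
        for nm in("green","amber","blue"):
            r=press(q,nm,tilt,fl); o.append((nm,r[0].round(2).tolist(),round(float(r[1]),1)))
        print(" ",tilt,o)
show(np.array([ 1.04,0.52,-1.3,1.79,0.52,1.24,-1.71]),0)
show(np.array([ 1.03,0.49,-1.26,1.79,0.49,1.23,1.46]),np.pi)
q=np.array(D[4][0])
for w in([.18,.25,.79],[.66,-.42,.77],[0,0,0]):
    R1=base*Rn.from_euler('z',w[0])*Rn.from_euler('xy',w[1:]); q=follow(q,H,R1); print(q.round(2),R1.apply([0,0,1]).round(2))
E
python3 t.py
```

```text
24 [('green', [0.68, 0.61, -0.68, 2.3, 1.41, 0.16, -2.52], 3.1), ('amber', [0.77, 0.64, -0.7, 2.28, 1.49, 0.16, -2.52], 1.4), ('blue', [0.92, 0.69, -0.73, 2.22, 1.29, 0.16, -2.18], 0.0)]
  28 [('green', [0.77, 0.64, -0.76, 2.3, 1.47, 0.16, -2.52], 5.8), ('amber', [0.87, 0.68, -0.78, 2.29, 1.55, 0.16, -2.52], 3.8), ('blue', [1.04, 0.76, -0.84, 2.24, 1.69, 0.19, -2.51], 0.0)]
  32 [('green', [0.87, 0.69, -0.83, 2.31, 1.54, 0.16, -2.52], 8.1), ('amber', [1.2, 1.33, -1.5, 2.36, 1.81, 0.94, -2.52], 4.7), ('blue', [1.26, 1.07, -1.23, 2.29, 1.84, 0.57, -2.52], 0.0)]
  24 [('green', [0.75, 0.66, -0.79, 2.33, 1.8, 0.25, 0.23], 0.0), ('amber', [0.8, 0.66, -0.75, 2.29, 1.69, 0.2, 0.42], 0.0), ('blue', [0.92, 0.69, -0.73, 2.22, 1.29, 0.16, 0.96], 0.0)]
  28 [('green', [0.96, 0.89, -1.13, 2.38, 1.93, 0.55, 0.19], 0.0), ('amber', [1.02, 0.86, -1.07, 2.34, 1.89, 0.46, 0.32], 0.0), ('blue', [1.04, 0.76, -0.84, 2.24, 1.69, 0.19, 0.63], 0.0)]
  32 [('green', [0.83, 0.72, -0.85, 2.4, 2.42, 0.33, -0.32], 0.0), ('amber', [1.11, 1.01, -1.21, 2.39, 2.01, 0.61, 0.28], 0.0), ('blue', [1.2, 0.94, -1.08, 2.28, 1.89, 0.39, 0.53], 0.0)]
[ 0.49  0.08  0.03  2.29 -1.26  0.7   0.11] [ 0.67  0.3  -0.68]
[ 1.53 -0.3  -1.49  2.27  0.5   0.41 -2.52] [ 0.42 -0.63 -0.66]
[ 1.04  0.51 -1.3   1.79  0.52  1.24 -1.71] [ 0. -0. -1.]
```

```bash
cat > t.py <<'E'
from search import *
base=tool(np.deg2rad(14.6)); res=[]
for H in([.50,-.10,.30],[.5,-.2,.35]):
  H=np.array(H)
  for yaw in(-1,0,1,2,3.1):
    for lx in(-.9,-.5,0,.5,.9):
      for ly in(-.6,0,.6):
        q=follow(np.array(D[4][0]),H,base*Rn.from_euler('z',yaw)*Rn.from_euler('xy',[lx,ly])); er=1000*np.abs(fk(q,s,L)[0]-H).max()
        q2=follow(q,H,base*Rn.from_euler('z',yaw)); 
        res.append((q2[2]-.3*q2[4]+(er>5)*.5,H.tolist(),yaw,lx,ly,q.round(2).tolist(),round(er),q2.round(2).tolist()))
res.sort(key=lambda r:r[0])
for r in res[:8]: print(r)
E
python3 t.py
```

```text
(np.float64(-1.3698346603849862), [0.5, -0.2, 0.35], 2, 0.9, 0, [-0.12, -0.09, 0.46, 2.33, -1.26, 0.16, -1.78], 3, [2.13, -0.3, -1.5, 1.91, -0.43, 1.05, -2.52])
(np.float64(-1.3698346479626013), [0.5, -0.2, 0.35], 2, 0.5, 0, [1.71, -0.1, -1.21, 2.09, -0.47, 0.64, -2.52], 0, [2.13, -0.3, -1.5, 1.91, -0.43, 1.05, -2.52])
(np.float64(-1.3697658769096637), [0.5, -0.1, 0.3], 1, 0, 0.6, [1.51, -0.23, -1.43, 2.26, 0.28, 0.4, -2.52], 0, [1.91, -0.3, -1.5, 2.03, -0.43, 0.95, -1.71])
(np.float64(-1.340786001212149), [0.5, -0.1, 0.3], 2, 0.5, 0, [1.63, -0.23, -1.29, 2.24, -0.66, 0.53, -2.52], 0, [1.98, -0.3, -1.5, 2.04, -0.53, 0.97, -2.52])
(np.float64(-1.29915777996076), [0.5, -0.1, 0.3], 0, 0.9, -0.6, [0.8, 1.02, -0.97, 1.21, -0.01, 1.93, -1.79], 1, [0.99, 0.44, -1.17, 1.79, 0.43, 1.2, -1.62])
(np.float64(-1.2733201138063144), [0.5, -0.1, 0.3], 3.1, -0.9, 0.6, [0.78, 1.0, -0.95, 1.21, -0.01, 1.93, 1.39], 2, [0.98, 0.43, -1.15, 1.79, 0.42, 1.19, 1.58])
(np.float64(-1.0196522434902056), [0.5, -0.1, 0.3], 1, 0.9, 0.6, [1.85, 0.52, -1.5, 2.41, -1.26, 0.31, -0.34], 2, [0.85, 0.35, -0.93, 1.79, 0.3, 1.15, -2.49])
(np.float64(-0.9004986643545327), [0.5, -0.1, 0.3], 0, -0.5, 0.6, [0.96, -0.08, -0.91, 2.39, 1.16, 0.2, -2.52], 0, [0.77, 0.32, -0.82, 1.79, 0.26, 1.13, -1.44])
```

```bash
python3 - <<'E'
from h import *
b=tool(np.deg2rad(14.6)); go([.5,-.1,.3],b*Rn.from_euler('xy',[.9,-.6])); R1=b*Rn.from_euler('xy',[.9,-.6]); print(R1.apply([0,0,1]))
E
```

```text
pos [ 0.5324 -0.0725  0.2635] rot [-3.095 -0.203  0.308] t 5.575 F [0.7 0.2 0.4] w -0.0001
dp total [-0.0388  0.0179 -0.0555] mm [-31.   14.3 -44.4]
rot total [ 0.2598 -0.2263  0.1358] deg 66.7
[-0.53710643  0.66955947 -0.51303685]
```

>>> move_arm(
  jaw=[255,255,255,255,255,255,255,255,255,255],
  dp=[
    [-0.0388,0.0179,-0.0555],
    [0,0,0],
    [0,0,0],
    [0,0,0],
    [0,0,0],
    [0,0,0],
    [0,0,0],
    [0,0,0],
    [0,0,0],
    [0,0,0],
  ],
  rotation=[
    [0,0,0],
    [0.0325,-0.0283,0.017],
    [0.0325,-0.0283,0.017],
    [0.0325,-0.0283,0.017],
    [0.0325,-0.0283,0.017],
    [0.0325,-0.0283,0.017],
    [0.0325,-0.0283,0.017],
    [0.0325,-0.0283,0.017],
    [0.0325,-0.0283,0.017],
    [0,0,0],
  ],
)

```text
clock: 6.82
position: [0.498, -0.0989, 0.29]
tool_rot: [-2.353, 0.522, 0.22]
force: [-0.6, -1.4, -0.5]
grip_width: -0.0003
```

```bash
python3 ob.py; python3 - <<'E'
from h import *
b=tool(np.deg2rad(14.6)); go([.5,-.1,.3],b*Rn.from_euler('xy',[.9,-.6])); go([.5,-.1,.3],b)
E
```

```text
([0.33187, 0.77488, 0.05492, 1.27059, -0.4583, 1.91741, -1.15203], [0.49802, -0.0989, 0.29001], [-2.35308, 0.52205, 0.22017])
pos [ 0.498  -0.0989  0.29  ] rot [-2.353  0.522  0.22 ] t 6.825 F [-0.6 -1.4 -0.5] w -0.0003
dp total [-0.0044 -0.0071 -0.0097] mm [-3.5 -5.7 -7.8]
rot total [ 0.0296 -0.0235  0.0123] deg 7.2
pos [ 0.498  -0.0989  0.29  ] rot [-2.353  0.522  0.22 ] t 6.825 F [-0.6 -1.4 -0.5] w -0.0003
dp total [-0.0044 -0.0071 -0.0097] mm [-3.5 -5.7 -7.8]
rot total [-0.248   0.1532 -0.0757] deg 54.2
```

Joint 6 has just reached its limit. I'll keep going the same way so the elbow has to swing.

>>> move_arm(
  jaw=[255,255,255,255],
  dp=[
    [0,0,-0.01],
    [0,0,0],
    [0,0,0],
    [0,0,0],
  ],
  rotation=[
    [0.03,-0.024,0.0123],
    [0.03,-0.024,0.0123],
    [0.03,-0.024,0.0123],
    [0,0,0],
  ],
)

```text
clock: 7.32
position: [0.4869, -0.0837, 0.2586]
tool_rot: [-2.215, 0.68, 0.308]
force: [-0.4, -0.6, -1.1]
grip_width: -0.0001
```

```bash
python3 ob.py; cat > t2.py <<'E'
from search import *
q=np.array(D[-1][0]); base=tool(np.deg2rad(14.6)); H=np.array([.5,-.1,.3]); p,R=fk(q,s,L)
print((p-D[-1][1]).round(3)); print(follow(q,H,base).round(2))
E
python3 t2.py; python3 -c "
from h import *
go([.5,-.1,.3],tool(np.deg2rad(14.6))*Rn.from_euler('xy',[.9,-.6]))"
```

```text
([0.6294, 0.94729, -0.56523, 1.22405, -0.22713, 1.92709, -1.53674], [0.48693, -0.08373, 0.25861], [-2.21486, 0.68046, 0.3081])
[0.014 0.    0.012]
[ 0.62  0.28 -0.62  1.78  0.18  1.12 -1.37]
pos [ 0.4869 -0.0837  0.2586] rot [-2.215  0.68   0.308] t 7.325 F [-0.4 -0.6 -1.1] w -0.0001
dp total [-0.0252 -0.0223 -0.0472] mm [-20.2 -17.8 -37.7]
rot total [ 0.0016  0.0264 -0.012 ] deg 5.2
```

>>> move_arm(
  jaw=[255,255,255,255,255],
  dp=[
    [-0.0252,-0.0223,-0.0472],
    [0,0,0],
    [-0.01,-0.01,-0.02],
    [-0.01,-0.01,-0.02],
    [0,0,0],
  ],
  rotation=[
    [0,0,0],
    [0.03,-0.02,0.01],
    [0.03,-0.02,0.01],
    [0,0,0],
    [0,0,0],
  ],
)

```text
clock: 7.95
position: [0.4944, -0.0817, 0.2918]
tool_rot: [-2.072, 0.712, 0.29]
force: [-0.2, 0.4, 0.7]
grip_width: -0.0003
```

```bash
python3 ob.py; python3 t2.py; python3 -c "
from h import *
go([.5,-.1,.3],tool(np.deg2rad(14.6)))"
```

```text
([0.87366, 1.12214, -1.07999, 1.19119, -0.10133, 1.93221, -1.91988], [0.4944, -0.08169, 0.2918], [-2.07189, 0.7125, 0.28984])
[ 0.014 -0.016  0.026]
[ 1.04  0.52 -1.31  1.79  0.53  1.25 -1.71]
pos [ 0.4944 -0.0817  0.2918] rot [-2.072  0.712  0.29 ] t 7.95 F [-0.2  0.4  0.7] w -0.0003
dp total [-0.0066  0.0046 -0.0248] mm [ -5.3   3.7 -19.8]
rot total [-0.3214  0.2098 -0.1113] deg 71.9
```

>>> move_arm(
  jaw=[255,255,255,255,255,255,255,255,255,255],
  dp=[
    [-0.0066,0.0046,-0.0248],
    [0,0,0],
    [0,0,0],
    [0,0,0],
    [0,0,0],
    [0,0,0],
    [0,0,0],
    [0,0,0],
    [0,0,0],
    [0,0,0],
  ],
  rotation=[
    [-0.0357,0.0233,-0.0124],
    [-0.0357,0.0233,-0.0124],
    [-0.0357,0.0233,-0.0124],
    [-0.0357,0.0233,-0.0124],
    [-0.0357,0.0233,-0.0124],
    [-0.0357,0.0233,-0.0124],
    [-0.0357,0.0233,-0.0124],
    [-0.0357,0.0233,-0.0124],
    [-0.0357,0.0233,-0.0124],
    [0,0,0],
  ],
)

```text
clock: 9.2
position: [0.4972, -0.098, 0.3002]
tool_rot: [3.137, -0.003, 0.255]
force: [0.4, -0.1, -0.2]
grip_width: -0.0001
```

```bash
python3 ob.py; python3 -c "
from h import *
go([.49,-.08,.25],tool(np.deg2rad(14.6)))"
```

```text
([0.89814, 0.39001, -1.08375, 1.74268, 0.36925, 1.22742, -1.59634], [0.49716, -0.098, 0.30017], [3.13711, -0.00346, 0.25525])
pos [ 0.4972 -0.098   0.3002] rot [ 3.137e+00 -3.000e-03  2.550e-01] t 9.2 F [ 0.4 -0.1 -0.2] w -0.0001
dp total [-0.0032 -0.0243  0.0626] mm [ -2.6 -19.4  50.1]
rot total [ 0.0014 -0.0011  0.0001] deg 0.3
```

>>> move_arm(
  jaw=[255,255,255,255,255,255,255,255,255],
  dp=[
    [0,0,0],
    [0,0,0],
    [0,0,0],
    [0,0,0],
    [0,0,0],
    [0,0,0],
    [0,0,0],
    [0,0,0],
    [0,0,0],
  ],
  rotation=[
    [0,0,-0.0556],
    [0,0,-0.0556],
    [0,0,-0.0556],
    [0,0,-0.0556],
    [0,0,-0.0556],
    [0,0,-0.0556],
    [0,0,-0.0556],
    [0,0,-0.0556],
    [0,0,-0.0556],
  ],
)

```text
clock: 10.32
position: [0.4981, -0.0992, 0.2982]
tool_rot: [3.141, -0.002, 1.829]
force: [-0.6, 0.1, -0.0]
grip_width: -0.0003
```

>>> move_arm(
  jaw=[255,255,255,255,255,255,255,255,255],
  dp=[
    [0,0,0],
    [0,0,0],
    [0,0,0],
    [0,0,0],
    [0,0,0],
    [0,0,0],
    [0,0,0],
    [0,0,0],
    [0,0,0],
  ],
  rotation=[
    [0,0,-0.0556],
    [0,0,-0.0556],
    [0,0,-0.0556],
    [0,0,-0.0556],
    [0,0,-0.0556],
    [0,0,-0.0556],
    [0,0,-0.0556],
    [0,0,-0.0556],
    [0,0,-0.0556],
  ],
)

```text
clock: 11.45
position: [0.4981, -0.0992, 0.2982]
tool_rot: [3.14, 0.0, -2.882]
force: [0.5, -0.2, -0.2]
grip_width: -0.0002
```

```bash
python3 ob.py; python3 fk.py | head -3; cat > t3.py <<'E'
from search import *
q=np.array(D[-1][0])
for tilt in(24,28,32):
    qq=q
    for nm in("green","amber","blue"):
        qq,e=press(qq,nm,tilt,np.pi); print(tilt,nm,qq.round(2),round(e,1)); qq=follow(qq,*pose(nm,.03,tilt,np.pi))
qq=follow(q,np.array([.605,.288,.3]),tool(np.deg2rad(14.6))*Rn.from_euler('z',np.pi));print(qq.round(2))
qq=follow(qq,np.array([.605,.288,.09]),tool(np.deg2rad(14.6))*Rn.from_euler('z',np.pi));print(qq.round(2))
E
python3 t3.py; python3 -c "
from h import *
R=tool(np.deg2rad(14.6),np.deg2rad(28))*Rn.from_euler('z',np.pi)
go(np.array([.5105,-.0205,.059])-.06*R.apply([0,0,1]),R)"
```

```text
([1.06829, 0.60932, -1.47627, 1.73241, 0.61643, 1.38389, 1.31238], [0.49807, -0.09919, 0.29821], [3.13951, 2e-05, -2.88189])
0.013285391867424853 (-1, -1, -1, -1) [ 3.0740e-01  5.1740e-01  4.0650e-01  3.5420e-01 -2.0000e-03  3.4000e-03
 -1.4400e-02 -1.1000e-02 -3.8600e-02 -5.6200e-02 -1.2100e-02 -4.7892e+00
 -3.5000e-03 -7.7000e-03  2.9500e-02]
24 green [ 0.95  0.83 -1.14  2.32  1.73  0.5   0.32] 0.0
24 amber [ 1.03  0.86 -1.16  2.29  1.67  0.49  0.48] 0.0
24 blue [ 1.18  0.93 -1.2   2.19  1.51  0.51  0.8 ] 0.0
28 green [ 1.02  0.95 -1.25  2.37  1.91  0.61  0.22] 0.0
28 amber [ 1.1   0.96 -1.25  2.33  1.85  0.57  0.37] 0.0
28 blue [ 1.24  1.   -1.25  2.23  1.68  0.53  0.7 ] 0.0
32 green [ 0.88  0.74 -0.95  2.39  2.36  0.35 -0.28] 0.0
32 amber [ 1.01  0.8  -1.01  2.35  2.23  0.33 -0.03] 0.0
32 blue [ 1.21  0.9  -1.09  2.26  1.91  0.32  0.47] 0.0
[ 0.11  0.78 -1.21  1.31  0.69  1.46  0.81]
[ 0.1   0.97 -1.08  1.55  0.87  1.12  0.67]
pos [ 0.4981 -0.0992  0.2982] rot [ 3.14   0.    -2.882] t 11.45 F [ 0.5 -0.2 -0.2] w -0.0002
dp total [-0.0051  0.0908  0.233 ] mm [ -4.   72.6 186.4]
rot total [ 0.001  -0.1555  0.0014] deg 28.0
```

>>> move_arm(
  jaw=[255,255,255,255,255,255,255,255,255],
  dp=[
    [0.015,0.0454,0.02],
    [0.015,0.0454,0.02],
    [0.01,0,0.04],
    [0,0,0],
    [0,0,0],
    [0,0,0],
    [0,0,0],
    [0,0,0],
    [0,0,0],
  ],
  rotation=[
    [0,0,0],
    [0,0,0],
    [0,0,0],
    [0,-0.0311,0],
    [0,-0.0311,0],
    [0,-0.0311,0],
    [0,-0.0311,0],
    [0,-0.0311,0],
    [0,0,0],
  ],
)

```text
clock: 12.58
position: [0.4476, -0.036, 0.2342]
tool_rot: [3.135, 0.474, -2.89]
force: [-0.4, -0.9, 1.0]
grip_width: -0.0
```

```bash
python3 ob.py; python3 -c "
from h import *
R=tool(np.deg2rad(14.6),np.deg2rad(28))*Rn.from_euler('z',np.pi)
go(np.array([.5105,-.0205,.059])-.04*R.apply([0,0,1]),R)"
```

```text
([1.49396, 0.15207, -1.48401, 2.31663, 0.03193, 0.357, 1.84278], [0.44757, -0.03595, 0.2342], [3.13543, 0.47415, -2.88983])
pos [ 0.4476 -0.036   0.2342] rot [ 3.135  0.474 -2.89 ] t 12.575 F [-0.4 -0.9  1. ] w -0.0
dp total [ 0.0287 -0.0021  0.1818] mm [ 22.9  -1.7 145.5]
rot total [ 0.0015 -0.0046 -0.0009] deg 0.9
```

```bash
cat > t4.py <<'E'
from search import *
q=np.array(D[-1][0])
for d in(.15,.12,.09,.06,.03,-.005):
    P,R=pose("green",d,28); q=follow(q,P,R); print(d,q.round(2),(1000*(fk(q,s,L)[0]-P)).round(1))
E
python3 t4.py
```

```text
0.15 [ 1.48  0.36 -1.5   2.43  0.61  0.25  1.35] [ 3.2 -0.6  0.3]
0.12 [ 1.37  0.59 -1.5   2.43  1.28  0.39  0.72] [ 0.5 -0.1  0.1]
0.09 [ 1.23  0.62 -1.36  2.42  1.49  0.36  0.53] [-0. -0.  0.]
0.06 [ 1.14  0.7  -1.28  2.41  1.67  0.41  0.37] [ 0. -0.  0.]
0.03 [ 1.06  0.79 -1.23  2.39  1.81  0.47  0.26] [ 0. -0.  0.]
-0.005 [ 1.    0.89 -1.19  2.36  1.93  0.54  0.18] [ 0. -0.  0.]
```

>>> move_arm(
  jaw=[255,255,255,255,255,255,255,255],
  dp=[
    [0.004,0,0.02],
    [0.004,0,0.02],
    [0.004,0,0.02],
    [0.004,0,0.02],
    [0.004,0,0.02],
    [0.004,0,0.02],
    [0.004,0,0.02],
    [0,0,0],
  ],
  rotation=[
    [0,-0.0046,0],
    [0,0,0],
    [0,0,0],
    [0,0,0],
    [0,0,0],
    [0,0,0],
    [0,0,0],
    [0,0,0],
  ],
)

```text
clock: 13.58
position: [0.4759, -0.0285, 0.1403]
tool_rot: [3.138, 0.486, -2.888]
force: [-0.5, 1.1, 0.3]
grip_width: -0.0001
```

```bash
python3 ob.py; python3 -c "
from h import *
R=tool(np.deg2rad(14.6),np.deg2rad(28))*Rn.from_euler('z',np.pi)
go(np.array([.5105,-.0205,.059])-.02*R.apply([0,0,1]),R)"
```

```text
([0.83474, 0.3594, -0.93325, 2.39879, 1.33595, 0.16875, 0.53645], [0.47593, -0.02854, 0.14027], [3.13831, 0.48604, -2.88759])
pos [ 0.4759 -0.0285  0.1403] rot [ 3.138  0.486 -2.888] t 13.575 F [-0.5  1.1  0.3] w -0.0001
dp total [ 0.0083 -0.0014  0.0855] mm [ 6.6 -1.1 68.4]
rot total [ 0.0009 -0.0008 -0.0002] deg 0.2
```

>>> move_arm(
  jaw=[255,255,255,255,255,255],
  dp=[
    [0.003,-0.0005,0.02],
    [0.003,-0.0005,0.02],
    [0.003,-0.0004,0.02],
    [0.001,0,0.015],
    [0,0,0.0105],
    [0,0,0],
  ],
  rotation=[
    [0,0,0],
    [0,0,0],
    [0,0,0],
    [0,0,0],
    [0,0,0],
    [0,0,0],
  ],
)

```text
clock: 14.32
position: [0.4989, -0.0234, 0.0775]
tool_rot: [3.138, 0.486, -2.889]
force: [-0.2, 0.6, 0.2]
grip_width: -0.0001
```

```bash
python3 - <<'E'
from h import *
R=tool(np.deg2rad(14.6),np.deg2rad(28))*Rn.from_euler('z',np.pi)
go(np.array([.5105,-.0205,.059]),R); print(bot.observe()["qpos"].round(2))
im=grab_frame("side"); cv2.imwrite("pics/g1.png",cv2.resize(im[190:310,280:420],None,fx=5,fy=5,interpolation=cv2.INTER_CUBIC))
E
```

```text
pos [ 0.4989 -0.0234  0.0775] rot [ 3.138  0.486 -2.889] t 14.325 F [-0.2  0.6  0.2] w -0.0001
dp total [-0.0024 -0.0002  0.0274] mm [-1.9 -0.2 22. ]
rot total [ 0.001  -0.0009 -0.0005] deg 0.3
[ 0.81  0.61 -0.99  2.39  1.91  0.39  0.03]
```

View pics/g1.png

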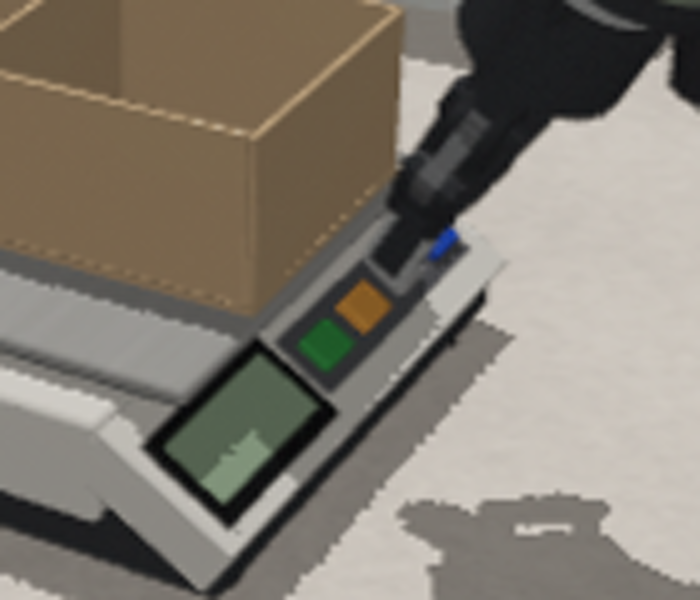

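```bash
python3 -c "
from h import *
p=proj('side',np.array([.4989,-.0234,.0775]));print(p,(p-[280,190])*5, plane('side',(359,243),.0775))"
```

```text
[349.543358   252.54199238] [347.71678999 312.70996189] [ 0.51080747 -0.07027648  0.0775    ]
```

```bash
python3 -c "
from h import *
o=bot.observe();R=Rn.from_euler('xyz',o['tool_rot']);z=R.apply([0,0,1])
for t in (0,.01,.02,.03,.04,.05,.07): 
  P=o['position']-t*z; print(t,((proj('side',P)-[280,190])*5).round(),proj('wrist',P).round(),((proj('scene',P)).round()))
im=grab_frame('wrist'); cv2.imwrite('pics/w3.png',im[100:480,120:520])"
```

```text
0 [348. 312.] [319. 282.] [307. 220.]
0.01 [359. 297.] [319. 292.] [306. 216.]
0.02 [369. 282.] [319. 302.] [304. 213.]
0.03 [380. 267.] [319. 313.] [303. 209.]
0.04 [391. 252.] [319. 326.] [302. 205.]
0.05 [402. 236.] [319. 341.] [300. 202.]
0.07 [424. 205.] [318. 377.] [298. 195.]
```

View pics/w3.png

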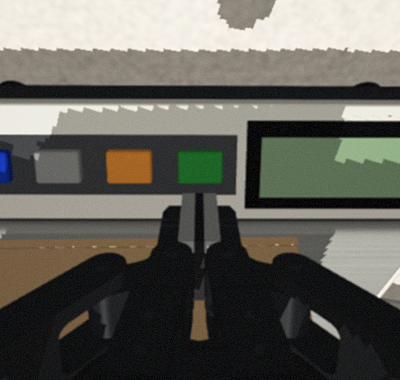

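>>> move_arm(
  jaw=[255,255,255,255],
  dp=[
    [0,0,0.01],
    [0,0,0.01],
    [0,0,0.005],
    [0,0,0],
  ],
  rotation=[
    [0,0,0],
    [0,0,0],
    [0,0,0],
    [0,0,0],
  ],
)

```text
clock: 14.92
position: [0.5075, -0.0206, 0.0597]
tool_rot: [3.137, 0.486, -2.888]
force: [-1.9, 0.7, 0.4]
grip_width: 0.0
```

>>> move_arm(
  jaw=[255,255,255],
  dp=[
    [0,0,0.0025],
    [0,0,0.0025],
    [0,0,0],
  ],
  rotation=[
    [0,0,0],
    [0,0,0],
    [0,0,0],
  ],
)

```text
clock: 15.3
position: [0.5094, -0.0204, 0.0565]
tool_rot: [3.138, 0.487, -2.888]
force: [-0.1, -0.5, 0.6]
grip_width: 0.0001
```

>>> move_arm(
  jaw=[255,255,255],
  dp=[
    [0,0,0.0025],
    [0,0,0.0025],
    [0,0,0],
  ],
  rotation=[
    [0,0,0],
    [0,0,0],
    [0,0,0],
  ],
)

```text
clock: 15.68
position: [0.5112, -0.0198, 0.0529]
tool_rot: [3.137, 0.487, -2.888]
force: [-0.3, -0.6, 1.0]
grip_width: -0.0
```

```bash
python3 -c "
from h import *
im=grab_frame('side'); cv2.imwrite('pics/g2.png',cv2.resize(im[190:310,280:420],None,fx=5,fy=5,interpolation=cv2.INTER_CUBIC))"
```

```text
(no output)
```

View pics/g2.png

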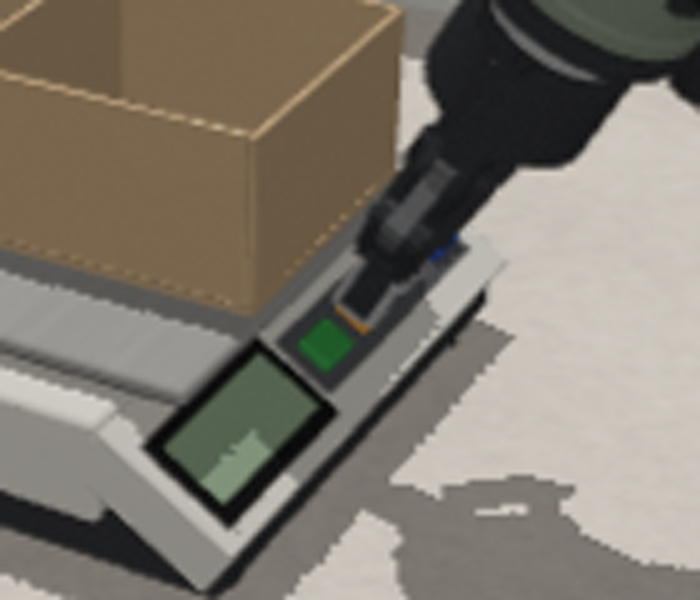

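The side view shows the fingertip at zoom (350,312). It is heading for the green key at (325,345), with about 20 mm still to go, so the tip sits short of the nominal TCP. I'll keep advancing and watch the force.

>>> move_arm(
  jaw=[255,255,255,255],
  dp=[
    [0,0,0.004],
    [0,0,0.004],
    [0,0,0.004],
    [0,0,0],
  ],
  rotation=[
    [0,0,0],
    [0,0,0],
    [0,0,0],
    [0,0,0],
  ],
)

```text
clock: 16.23
position: [0.5155, -0.0186, 0.0442]
tool_rot: [3.137, 0.486, -2.888]
force: [-0.1, -0.4, 0.4]
grip_width: -0.0002
```

>>> move_arm(
  jaw=[255,255,255],
  dp=[
    [0,0,0.003],
    [0,0,0.003],
    [0,0,0],
  ],
  rotation=[
    [0,0,0],
    [0,0,0],
    [0,0,0],
  ],
)

```text
clock: 16.6
position: [0.5177, -0.0181, 0.0401]
tool_rot: [3.137, 0.487, -2.888]
force: [0.4, 0.1, 1.0]
grip_width: 0.0002
```

>>> move_arm(
  jaw=[255,255,255],
  dp=[
    [0,0,0.0025],
    [0,0,0.0025],
    [0,0,0],
  ],
  rotation=[
    [0,0,0],
    [0,0,0],
    [0,0,0],
  ],
)

```text
clock: 16.98
position: [0.5195, -0.0176, 0.0366]
tool_rot: [3.137, 0.487, -2.888]
force: [-0.2, -0.1, -0.1]
grip_width: -0.0001
```

>>> move_arm(
  jaw=[255,255,255],
  dp=[
    [0,0,0.0025],
    [0,0,0.0015],
    [0,0,0],
  ],
  rotation=[
    [0,0,0],
    [0,0,0],
    [0,0,0],
  ],
)

```text
clock: 17.35
position: [0.521, -0.0173, 0.0338]
tool_rot: [3.137, 0.487, -2.888]
force: [-0.1, -0.7, -0.4]
grip_width: 0.0001
```

```bash
python3 - <<'E'
from h import *
im=grab_frame('side'); w=grab_frame('wrist')
for nm,lo,hi in(("green",(45,120,40),(85,255,255)),("amber",(8,150,100),(28,255,255)),("blue",(100,130,60),(130,255,255))):
    print(nm,[b for b in blobs(im,lo,hi,3) if 335<b[0][0]<375 and 228<b[0][1]<266],[b for b in blobs(w,lo,hi,100)])
a=cv2.resize(im[220:280,315:395],None,fx=5,fy=5,interpolation=cv2.INTER_CUBIC); b=w[180:480,160:480]
b=cv2.resize(b,(320,300)); out=np.zeros((300,720,3),np.uint8); out[:,:400]=a; out[:,400:]=b; cv2.imwrite("pics/g3.png",out)
E
```

```text
green [([343.3, 260.3], [340, 257, 8, 7, 28])] [([320.1, 296.0], [291, 290, 58, 16, 455])]
amber [] [([227.9, 311.4], [198, 290, 60, 44, 2551])]
blue [] [([45.3, 310.8], [10, 289, 71, 45, 2818])]
```

View pics/g3.png

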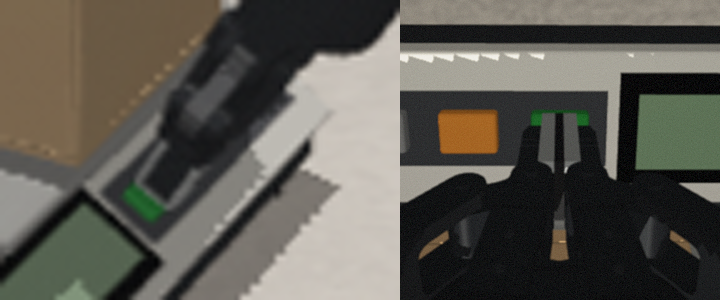

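The key is nearly covered and the finger is centred on it, about 3 mm too far up the slope. I'll shift 3 mm down the slope and keep advancing.

>>> move_arm(
  jaw=[255,255,255,255],
  dp=[
    [0.004,0,0],
    [0,0,0.0025],
    [0,0,0.0025],
    [0,0,0],
  ],
  rotation=[
    [0,0,0],
    [0,0,0],
    [0,0,0],
    [0,0,0],
  ],
)

```text
clock: 17.95
position: [0.5199, -0.0176, 0.0286]
tool_rot: [3.137, 0.486, -2.888]
force: [-3.0, -1.1, 2.9]
grip_width: 0.0003
```

>>> move_arm(
  jaw=[255,255,255],
  dp=[
    [0,0,0.002],
    [0,0,0.002],
    [0,0,0],
  ],
  rotation=[
    [0,0,0],
    [0,0,0],
    [0,0,0],
  ],
)

```text
clock: 18.32
position: [0.5211, -0.0174, 0.0266]
tool_rot: [3.139, 0.487, -2.887]
force: [-22.9, -9.3, 38.9]
grip_width: -0.0002
```

The green key bottomed at about 46 N, harder than I meant. I'll back off and press amber more gently.

>>> move_arm(
  jaw=[255,255,255,255,255],
  dp=[
    [0,0,-0.01],
    [0,0,-0.015],
    [0,-0.0235,0],
    [0,-0.024,0],
    [0,0,0],
  ],
  rotation=[
    [0,0,0],
    [0,0,0],
    [0,0,0],
    [0,0,0],
    [0,0,0],
  ],
)

```text
clock: 18.95
position: [0.5224, -0.0576, 0.0441]
tool_rot: [3.139, 0.487, -2.889]
force: [-0.5, -0.1, 0.9]
grip_width: 0.0002
```

```bash
python3 - <<'E'
from h import *
R=tool(np.deg2rad(14.6),np.deg2rad(28))*Rn.from_euler('z',np.pi)
Y=R.apply([0,1,0]);z=R.apply([0,0,1]); P=np.array([.5199,-.0176,.0286])
go(P-.038*Y,R); go(P-.114*Y,R); print(bot.observe()["qpos"].round(2)); w=grab_frame('wrist')
for nm,lo,hi in(("green",(45,120,40),(85,255,255)),("amber",(8,150,100),(28,255,255)),("blue",(100,130,60),(130,255,255))): print(nm,[b for b in blobs(w,lo,hi,100)])
E
```

```text
pos [ 0.5224 -0.0576  0.0441] rot [ 3.139  0.487 -2.889] t 18.95 F [-0.5 -0.1  0.9] w 0.0002
dp total [0.0007 0.0017 0.0217] mm [ 0.5  1.3 17.3]
rot total [ 0.0005 -0.0005 -0.0007] deg 0.2
pos [ 0.5224 -0.0576  0.0441] rot [ 3.139  0.487 -2.889] t 18.95 F [-0.5 -0.1  0.9] w 0.0002
dp total [ 0.0004 -0.0933  0.0215] mm [  0.3 -74.7  17.2]
rot total [ 0.0005 -0.0005 -0.0007] deg 0.2
[ 0.84  0.73 -0.94  2.34  2.    0.4   0.06]
green [([407.0, 302.5], [380, 283, 56, 41, 2163])]
amber [([325.5, 291.0], [297, 283, 53, 23, 746])]
blue [([154.3, 302.1], [125, 282, 59, 41, 2297])]
```

>>> move_arm(
  jaw=[255,255,255,255,255,255],
  dp=[
    [0,0.0017,0.006],
    [0,0,0.006],
    [0,0,0.004],
    [0,0,0.0035],
    [0,0,0.002],
    [0,0,0],
  ],
  rotation=[
    [0,0,0],
    [0,0,0],
    [0,0,0],
    [0,0,0],
    [0,0,0],
    [0,0,0],
  ],
)

```text
clock: 19.75
position: [0.5295, -0.0526, 0.0284]
tool_rot: [3.137, 0.487, -2.888]
force: [-1.9, 2.4, 5.0]
grip_width: -0.0001
```

Contact at about 5 N. One more small step should take it to the stop.

>>> move_arm(
  jaw=[255,255],
  dp=[
    [0,0,0.001],
    [0,0,0],
  ],
  rotation=[
    [0,0,0],
    [0,0,0],
  ],
)

```text
clock: 20.0
position: [0.5298, -0.0526, 0.0278]
tool_rot: [3.137, 0.487, -2.888]
force: [-2.1, 3.5, 4.3]
grip_width: 0.0002
```

>>> move_arm(
  jaw=[255,255],
  dp=[
    [0,0,0.0012],
    [0,0,0],
  ],
  rotation=[
    [0,0,0],
    [0,0,0],
  ],
)

```text
clock: 20.25
position: [0.5301, -0.0526, 0.0273]
tool_rot: [3.138, 0.487, -2.887]
force: [-11.6, -0.1, 21.8]
grip_width: -0.0002
```

>>> move_arm(
  jaw=[255,255,255,255,255,255,255,255,255,255],
  dp=[
    [0,0,-0.01],
    [0,0,-0.03],
    [0,0,-0.03],
    [0,0,-0.03],
    [-0.0235,0,-0.044],
    [-0.0235,0,-0.044],
    [-0.0235,0,-0.044],
    [-0.0235,0,-0.044],
    [0,0,0],
    [0,0,0],
  ],
  rotation=[
    [0,0,0],
    [0,0,0],
    [0,0,0],
    [0,0,0],
    [0,0,0],
    [0,0,0],
    [0,0.0311,0],
    [0,0.0311,0],
    [0,0.0311,0],
    [0,0.0311,0],
  ],
)

```text
clock: 21.5
position: [0.503, -0.0829, 0.1811]
tool_rot: [-3.097, 0.168, -2.913]
force: [-0.7, -0.4, 0.1]
grip_width: 0.0001
```

```bash
python3 ob.py; python3 - <<'E'
from h import *
R=tool(np.deg2rad(14.6))*Rn.from_euler('z',np.pi)
go([.605,.287,.25],R)
E
```

```text
([0.93749, 0.49319, -1.15423, 2.03438, 0.67271, 0.82328, 1.21733], [0.503, -0.08286, 0.18113], [-3.0974, 0.16849, -2.91291])
pos [ 0.503  -0.0829  0.1811] rot [-3.097  0.168 -2.913] t 21.5 F [-0.7 -0.4  0.1] w 0.0001
dp total [-0.2402  0.4189 -0.065 ] mm [-192.1  335.1  -52. ]
rot total [-0.0147  0.0534 -0.0095] deg 10.1
```

>>> move_arm(
  jaw=[255,255,0,0,0,0,0,0,0,0],
  dp=[
    [0,0,-0.04],
    [0,0.02,-0.025],
    [-0.03,0.05,0],
    [-0.03,0.05,0],
    [-0.03,0.05,0],
    [-0.03,0.05,0],
    [-0.03,0.05,0],
    [-0.03,0.05,0],
    [-0.03,0.05,0],
    [-0.03,0.049,0],
  ],
  rotation=[
    [0,0,0],
    [0,0,0],
    [0,0,0],
    [0,0,0],
    [0,0,0],
    [0,0,0],
    [0,0,0],
    [0,0,0],
    [0,0,0],
    [0,0,0],
  ],
)

```text
clock: 22.75
position: [0.6045, 0.2892, 0.2501]
tool_rot: [-3.097, 0.171, -2.911]
force: [0.3, -1.0, 0.9]
grip_width: 0.0858
```

```bash
python3 - <<'E'
from h import *
R=tool(np.deg2rad(14.6))*Rn.from_euler('z',np.pi)
go([.605,.287,.25],R); print(bot.observe()["qpos"].round(2))
E
```

```text
pos [0.6045 0.2892 0.2501] rot [-3.097  0.171 -2.911] t 22.75 F [ 0.3 -1.   0.9] w 0.0858
dp total [ 0.0001 -0.0028  0.0003] mm [ 0.  -2.2  0.2]
rot total [-0.0148  0.0543 -0.009 ] deg 10.3
[ 0.06  0.65 -1.03  1.54  0.74  1.2   0.69]
```

>>> move_arm(
  jaw=[0,0,0,0,0,0],
  dp=[
    [0,-0.0028,0],
    [0,0,0],
    [0,0,0.04],
    [0,0,0.04],
    [0,0,0.02],
    [0,0,0],
  ],
  rotation=[
    [-0.0074,0.0272,-0.0045],
    [-0.0074,0.0272,-0.0045],
    [0,0,0],
    [0,0,0],
    [0,0,0],
    [0,0,0],
  ],
)

```text
clock: 23.5
position: [0.6044, 0.2858, 0.1699]
tool_rot: [3.141, -0.001, -2.886]
force: [-0.1, -0.3, -0.2]
grip_width: 0.0853
```

```bash
python3 - <<'E'
from h import *
R=tool(np.deg2rad(14.6))*Rn.from_euler('z',np.pi)
go([.605,.287,.055],R)
c=calibration("wrist"); w=grab_frame("wrist"); s=grab_frame("side")
print("tumbler base/rim",proj("wrist",np.array([.605,.288,.04]),c).round(),proj("wrist",np.array([.605,.288,.14]),c).round())
for b in blobs(w,(160,60,60),(180,255,255),400): print(b, plane("wrist",b[0],.04,c).round(3))
out=np.zeros((480,640+160,3),np.uint8)
a=s[150:390,80:320]; a=cv2.resize(a,(400,400)); b=cv2.resize(w,(400,300)); out[:400,:400]=a; out[:300,400:]=b; cv2.imwrite("pics/p1.png",out[:400])
E
```

```text
pos [0.6044 0.2858 0.1699] rot [ 3.141e+00 -1.000e-03 -2.886e+00] t 23.5 F [-0.1 -0.3 -0.2] w 0.0853
dp total [-0.0012  0.0012  0.1436] mm [ -0.9   0.9 114.9]
rot total [ 0.0002 -0.0003  0.0002] deg 0.1
tumbler base/rim [321. 216.] [322. 262.]
([323.5, 235.6], [280, 181, 89, 104, 6969]) [0.621 0.294 0.04 ]
([28.4, 376.4], [0, 352, 77, 61, 2352]) [0.819 0.068 0.04 ]
([539.1, 473.0], [521, 463, 40, 17, 461]) [0.807 0.566 0.04 ]
```

View pics/p1.png

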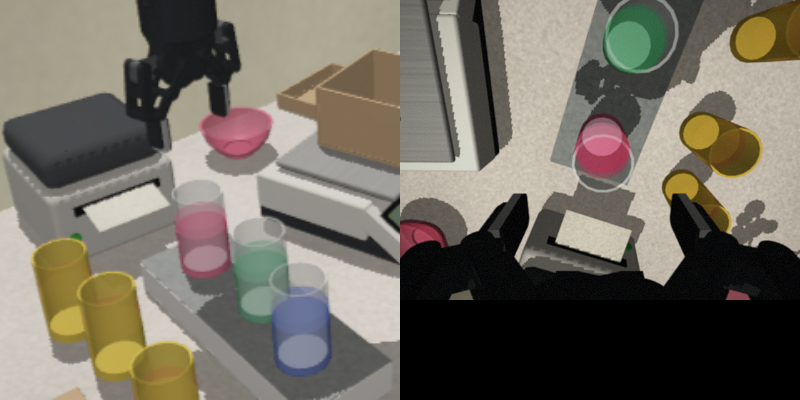

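```bash
python3 - <<'E'
from h import *
print(two("side",(182,240),"scene",(448,243)), two("side",(86,262),"scene",(500,222)))
for r in(330,350): print([plane("wrist",(304,r),z).round(3) for z in(.06,.1)])
E
```

```text
(array([0.7704833 , 0.2139158 , 0.09725712]), np.float64(0.005936441628943985)) (array([0.77701037, 0.39516426, 0.11114766]), np.float64(0.05109089135166429))
[array([0.699, 0.298, 0.06 ]), array([0.675, 0.294, 0.1  ])]
[array([0.717, 0.303, 0.06 ]), array([0.691, 0.298, 0.1  ])]
```

The wrist view puts the tumbler rim at (325,259) and the base at (323,216). Both are within about 3 px of the prediction, the fingers straddle the glass, and the printer is clear. Descending now.

>>> move_arm(
  jaw=[0,0,0,0,0,0],
  dp=[
    [-0.0012,0.0012,0.03],
    [0,0,0.03],
    [0,0,0.03],
    [0,0,0.02],
    [0,0,0.01],
    [0,0,0],
  ],
  rotation=[
    [0,0,0],
    [0,0,0],
    [0,0,0],
    [0,0,0],
    [0,0,0],
    [0,0,0],
  ],
)

```text
clock: 24.35
position: [0.6052, 0.2876, 0.0741]
tool_rot: [3.141, -0.0, -2.886]
force: [0.3, 0.5, 0.6]
grip_width: 0.0853
```

>>> move_arm(
  jaw=[0,0,0,0],
  dp=[
    [0,0,0.008],
    [0,0,0.008],
    [0,0,0.007],
    [0,0,0],
  ],
  rotation=[
    [0,0,0],
    [0,0,0],
    [0,0,0],
    [0,0,0],
  ],
)

```text
clock: 24.85
position: [0.6051, 0.2874, 0.0555]
tool_rot: [3.141, -0.0, -2.886]
force: [0.2, -0.0, 1.2]
grip_width: 0.0852
```

>>> move_arm(
  jaw=[60,80,100,120,120,120,120],
  dp=[
    [0,0,0],
    [0,0,0],
    [0,0,0],
    [0,0,0],
    [0,0,0],
    [0,0,0],
    [0,0,0],
  ],
  rotation=[
    [0,0,0],
    [0,0,0],
    [0,0,0],
    [0,0,0],
    [0,0,0],
    [0,0,0],
    [0,0,0],
  ],
  squeeze=30,
)

```text
clock: 25.72
position: [0.6054, 0.2882, 0.0565]
tool_rot: [3.14, 0.001, -2.886]
force: [-1.2, 2.9, 5.2]
grip_width: 0.0563
```

>>> move_arm(
  jaw=[160,160,160,160,160],
  dp=[
    [0,0,0],
    [0,0,-0.01],
    [0,0,-0.02],
    [0,0,-0.03],
    [0,0,0],
  ],
  rotation=[
    [0,0,0],
    [0,0,0],
    [0,0,0],
    [0,0,0],
    [0,0,0],
  ],
)

```text
clock: 26.35
position: [0.6063, 0.2881, 0.1069]
tool_rot: [3.14, 0.004, -2.886]
force: [1.1, 0.3, -2.6]
grip_width: 0.0561
```

```bash
python3 - <<'E'
from h import *
R=tool(np.deg2rad(15.5))*Rn.from_euler('z',np.pi)
go([.603,-.024,.25],R)
s=grab_frame("side"); c=grab_frame("scene")
for b in blobs(s,(160,60,60),(180,255,255),200): print("side",b)
for b in blobs(c,(160,60,60),(180,255,255),200): print("scene",b)
o=bot.observe()["position"]
for z in(.042,.09): print(proj("side",np.array([o[0],o[1],z])).round(),proj("scene",np.array([o[0],o[1],z])).round())
E
```

```text
pos [0.6063 0.2881 0.1069] rot [ 3.14   0.004 -2.886] t 26.35 F [ 1.1  0.3 -2.6] w 0.0561
dp total [ 0.1019 -0.3762 -0.1799] mm [  81.5 -300.9 -143.9]
rot total [ 0.0005  0.0012 -0.0049] deg 0.9
side ([228.2, 229.6], [214, 214, 29, 32, 632])
side ([15.0, 248.3], [3, 235, 24, 25, 255])
side ([200.6, 271.4], [183, 251, 33, 44, 764])
side ([4.0, 322.6], [0, 295, 11, 55, 439])
scene ([54.3, 51.1], [39, 25, 30, 51, 810])
scene ([125.1, 123.4], [114, 102, 22, 42, 539])
scene ([579.1, 140.6], [556, 110, 41, 64, 1164])
scene ([539.7, 131.6], [529, 120, 24, 26, 445])
scene ([618.5, 135.3], [607, 125, 27, 25, 325])
scene ([627.0, 168.3], [614, 154, 26, 30, 608])
scene ([478.8, 172.3], [459, 161, 38, 21, 214])
scene ([431.6, 196.6], [419, 179, 24, 32, 504])
scene ([586.6, 220.8], [563, 179, 49, 73, 2092])
scene ([412.9, 303.9], [388, 284, 52, 42, 1685])
scene ([128.6, 299.2], [113, 291, 31, 17, 392])
scene ([57.6, 323.4], [42, 312, 34, 28, 560])
[203. 308.] [427. 220.]
[200. 287.] [429. 205.]
```

>>> move_arm(
  jaw=[160,160,160,160,160,160,160,160,160,160],
  dp=[
    [0,0,-0.04],
    [0,0,-0.05],
    [0,0,-0.05],
    [0,0,-0.04],
    [0.01,-0.037,0],
    [0.0126,-0.0464,0],
    [0.0126,-0.0464,0],
    [0.0126,-0.0464,0],
    [0.0126,-0.0464,0],
    [0.0126,-0.0464,0],
  ],
  rotation=[
    [0,0,0],
    [0,0,-0.0049],
    [0,0,0],
    [0,0,0],
    [0,0,0],
    [0,0,0],
    [0,0,0],
    [0,0,0],
    [0,0,0],
    [0,0,0],
  ],
)

```text
clock: 27.7
position: [0.6063, 0.0628, 0.2472]
tool_rot: [3.141, -0.001, -2.871]
force: [-1.1, 0.0, -2.3]
grip_width: 0.0562
```

>>> move_arm(
  jaw=[160,160,160,160],
  dp=[
    [0.0126,-0.0464,0],
    [0.0126,-0.0454,0],
    [0.004,-0.0155,0],
    [0,0,0],
  ],
  rotation=[
    [0,0,0],
    [0,0,0],
    [0,0,0],
    [0,0,0],
  ],
)

```text
clock: 28.2
position: [0.607, -0.0251, 0.2473]
tool_rot: [3.14, -0.0, -2.872]
force: [-0.7, 0.7, -1.4]
grip_width: 0.0564
```

```bash
python3 - <<'E'
from h import *
R=tool(np.deg2rad(15.5))*Rn.from_euler('z',np.pi)
go([.603,-.024,.115],R); print(bot.observe()["qpos"].round(2))
s=grab_frame("side"); c=grab_frame("scene")
for b in blobs(s,(160,60,60),(180,255,255),200): 
    if 240<b[0][0]<380: print("side",b)
for b in blobs(c,(160,60,60),(180,255,255),200):
    if 260<b[0][0]<390: print("scene",b)
E
```

```text
pos [ 0.607  -0.0251  0.2473] rot [ 3.14  -0.    -2.872] t 28.2 F [-0.7  0.7 -1.4] w 0.0564
dp total [0.0044 0.0024 0.1653] mm [  3.5   1.9 132.3]
rot total [ 0.0004 -0.0001 -0.0002] deg 0.1
[ 0.63  0.67 -1.11  1.56  0.61  1.3   1.28]
side ([317.2, 159.8], [303, 141, 26, 37, 597])
scene ([325.6, 174.6], [312, 154, 26, 39, 766])
```

>>> move_arm(
  jaw=[160,160,160,160,160,160],
  dp=[
    [0.0044,0.0024,0.035],
    [0,0,0.04],
    [0,0,0.04],
    [0,0,0.03],
    [0,0,0.013],
    [0,0,0],
  ],
  rotation=[
    [0,0,0],
    [0,0,0],
    [0,0,0],
    [0,0,0],
    [0,0,0],
    [0,0,0],
  ],
)

```text
clock: 29.05
position: [0.6033, -0.0231, 0.1212]
tool_rot: [3.14, 0.0, -2.87]
force: [-0.8, 0.7, -0.5]
grip_width: 0.0563
```

>>> move_arm(
  jaw=[160,160,160,160],
  dp=[
    [0,0,0.003],
    [0,0,0.003],
    [0,0,0.001],
    [0,0,0],
  ],
  rotation=[
    [0,0,0],
    [0,0,0],
    [0,0,0],
    [0,0,0],
  ],
)

```text
clock: 29.55
position: [0.6033, -0.0236, 0.1157]
tool_rot: [3.141, 0.0, -2.871]
force: [-0.5, -0.4, -2.3]
grip_width: 0.0564
```

Still hanging at about -2 N. I'll go down in 1 mm steps.

>>> move_arm(
  jaw=[160,160,160],
  dp=[
    [0,0,0.0012],
    [0,0,0.0012],
    [0,0,0],
  ],
  rotation=[
    [0,0,0],
    [0,0,0],
    [0,0,0],
  ],
)

```text
clock: 29.92
position: [0.6032, -0.0236, 0.1136]
tool_rot: [3.141, 0.0, -2.871]
force: [1.3, -0.3, -2.1]
grip_width: 0.0564
```

>>> move_arm(
  jaw=[160,160,160],
  dp=[
    [0,0,0.0008],
    [0,0,0.0007],
    [0,0,0],
  ],
  rotation=[
    [0,0,0],
    [0,0,0],
    [0,0,0],
  ],
)

```text
clock: 30.3
position: [0.6033, -0.0235, 0.1126]
tool_rot: [3.141, 0.0, -2.871]
force: [0.9, -0.2, -0.4]
grip_width: 0.0562
```

>>> move_arm(
  jaw=[160,160],
  dp=[
    [0,0,0.0007],
    [0,0,0],
  ],
  rotation=[
    [0,0,0],
    [0,0,0],
  ],
)

```text
clock: 30.55
position: [0.6035, -0.0234, 0.1125]
tool_rot: [3.141, 0.001, -2.87]
force: [-2.2, 0.4, 6.2]
grip_width: 0.0562
```

Seated, so I'll release.

>>> move_arm(
  jaw=[80,75,65,50,40,35,35,35],
  dp=[
    [0,0,-0.0005],
    [0,0,0],
    [0,0,0],
    [0,0,0],
    [0,0,0],
    [0,0,0],
    [0,0,-0.01],
    [0,0,0],
  ],
  rotation=[
    [0,0,0],
    [0,0,0],
    [0,0,0],
    [0,0,0],
    [0,0,0],
    [0,0,0],
    [0,0,0],
    [0,0,0],
  ],
)

```text
clock: 31.55
position: [0.6036, -0.0235, 0.1212]
tool_rot: [3.141, 0.001, -2.871]
force: [0.2, 1.1, 0.5]
grip_width: 0.074
```

Clear of the glass. Now I'll go straight up.

>>> move_arm(
  jaw=[35,35,35,35,35,35,35,35],
  dp=[
    [0,0,-0.015],
    [0,0,-0.03],
    [0,0,-0.04],
    [0,0,-0.04],
    [0,0,-0.04],
    [0,0,-0.02],
    [0,0,0],
    [0,0,0],
  ],
  rotation=[
    [0,0,0],
    [0,0,0],
    [0,0,0],
    [0,0,0],
    [0,0,0],
    [0,0,0],
    [0,0,0],
    [0,0,0],
  ],
)

```text
clock: 32.55
position: [0.6029, -0.0239, 0.2676]
tool_rot: [3.141, -0.001, -2.871]
force: [0.6, 1.0, -0.6]
grip_width: 0.0741
```

```bash
python3 - <<'E'
from h import *
s=grab_frame("side"); c=grab_frame("scene"); 
for n,im,x0,x1 in(("side",s,240,380),("scene",c,260,390)):
    print(n,[b for b in blobs(im,(160,60,60),(180,255,255),20) if x0<b[0][0]<x1],proj(n,np.array([.603,-.0235,.12])).round())
out=np.zeros((480,800,3),np.uint8)
out[:,:400]=cv2.resize(s[130:322,240:400],(400,480)); out[:,400:]=cv2.resize(c[150:342,245:405],(400,480)); cv2.imwrite("pics/b1.png",out)
R=tool(np.deg2rad(14.6),np.deg2rad(28))*Rn.from_euler('z',np.pi)
Y=R.apply([0,1,0]);z=R.apply([0,0,1]); P=np.array([.5301,-.0526,.0273])-.076*Y   # blue at stop, with amber reference
print("blue stop TCP",P.round(4)); V=tool(np.deg2rad(14.6))*Rn.from_euler('z',np.pi); print("hover",(P-.09*z).round(4)); go([.47,-.15,.25],V); print(bot.observe()["qpos"].round(2))
E
```

```text
side [([353.8, 119.5], [345, 113, 17, 14, 167]), ([316.5, 206.7], [303, 199, 26, 17, 282])] [315. 220.]
scene [([324.6, 217.8], [313, 206, 24, 25, 443])] [325. 226.]
blue stop TCP [ 0.5493 -0.1261  0.0273]
hover [ 0.5084 -0.1368  0.1068]
pos [ 0.6029 -0.0238  0.2674] rot [ 3.14e+00 -1.00e-03 -2.87e+00] t 32.65 F [-0.7  0.6 -0.3] w 0.0741
dp total [ 0.2022 -0.1075  0.0218] mm [161.8 -86.   17.5]
rot total [ 0.0004 -0.0003  0.0052] deg 0.9
[ 0.64  0.64 -1.12  1.54  0.59  1.33  1.3 ]
```

View pics/b1.png

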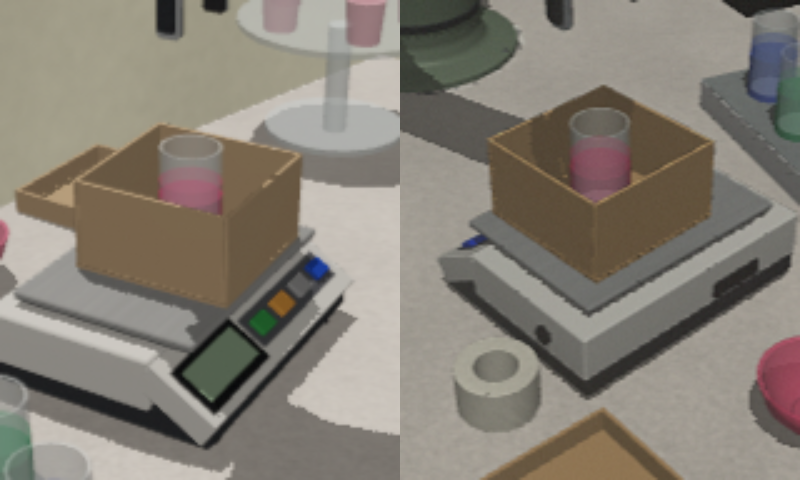

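The glass stands upright in the box in both views, at (190,175) in the side panel and (600,155) in the scene panel. The box hasn't moved. On to the blue key.

>>> move_arm(
  jaw=[35,35,255,255,255,255,255,255,255,255],
  dp=[
    [0.04,-0.0215,0],
    [0.04,-0.0215,0],
    [0.04,-0.0215,0],
    [0.04,-0.0215,0],
    [0.042,-0.0215,0.02],
    [0,0,0],
    [0,0,0],
    [0,0,0],
    [0,0,0],
    [0,0,0],
  ],
  rotation=[
    [0,0,0.0052],
    [0,0,0],
    [0,0,0],
    [0,0,0],
    [0,0,0],
    [0,-0.0311,0],
    [0,-0.0311,0],
    [0,-0.0311,0],
    [0,-0.0311,0],
    [0,-0.0311,0],
  ],
)

```text
clock: 33.9
position: [0.4686, -0.1482, 0.252]
tool_rot: [3.141, 0.492, -2.888]
force: [0.5, 1.4, 1.4]
grip_width: -0.0001
```

```bash
cat > bl.py <<'E'
from h import *
import sys
R=tool(np.deg2rad(14.6),np.deg2rad(28))*Rn.from_euler('z',np.pi); z=R.apply([0,0,1])
go(np.array([.5493,-.1261,.0273])-float(sys.argv[1])*z,R); print(bot.observe()["qpos"].round(2))
E
python3 bl.py .06
```

```text
pos [ 0.4686 -0.1482  0.252 ] rot [ 3.141  0.492 -2.888] t 33.9 F [0.5 1.4 1.4] w -0.0001
dp total [0.0403 0.0012 0.2219] mm [ 32.2   1.  177.6]
rot total [ 0.0002  0.001  -0.0003] deg 0.2
[ 1.65  0.36 -1.48  2.18  0.27  0.5   1.87]
```

>>> move_arm(
  jaw=[255,255,255,255,255,255,255,255,255],
  dp=[
    [0.01,0,0.025],
    [0.01,0,0.025],
    [0.01,0,0.025],
    [0.01,0,0.025],
    [0,0,0.03],
    [0,0,0.03],
    [0,0,0.03],
    [0,0,0.03],
    [0,0,0],
  ],
  rotation=[
    [0,0,0],
    [0,0,0],
    [0,0,0],
    [0,0,0],
    [0,0,0],
    [0,0,0],
    [0,0,0],
    [0,0,0],
    [0,0,0],
  ],
)

```text
clock: 35.02
position: [0.5142, -0.1361, 0.0925]
tool_rot: [3.14, 0.485, -2.887]
force: [0.4, -0.0, -0.1]
grip_width: -0.0002
```

```bash
python3 bl.py .02
```

```text
pos [ 0.5142 -0.1361  0.0925] rot [ 3.14   0.485 -2.887] t 35.025 F [ 0.4 -0.  -0.1] w -0.0002
dp total [-0.0023  0.0009  0.0683] mm [-1.9  0.7 54.7]
rot total [ 0.0005 -0.0013 -0.0001] deg 0.3
[ 0.99  0.57 -0.85  2.27  1.32  0.17  0.86]
```

>>> move_arm(
  jaw=[255,255,255,255,255],
  dp=[
    [-0.0023,0.0009,0.02],
    [0,0,0.02],
    [0,0,0.018],
    [0,0,0.01],
    [0,0,0],
  ],
  rotation=[
    [0,-0.0013,0],
    [0,0,0],
    [0,0,0],
    [0,0,0],
    [0,0,0],
  ],
)

```text
clock: 35.65
position: [0.5401, -0.1296, 0.0462]
tool_rot: [3.141, 0.489, -2.889]
force: [0.7, 0.4, 0.5]
grip_width: 0.0002
```

```bash
python3 bl.py 0; python3 -c "
from h import *
w=grab_frame('wrist')
for nm,lo,hi in(('amber',(8,150,100),(28,255,255)),('blue',(100,130,60),(130,255,255))): print(nm,[b for b in blobs(w,lo,hi,100)])"
```

```text
pos [ 0.5401 -0.1296  0.0462] rot [ 3.141  0.489 -2.889] t 35.65 F [0.7 0.4 0.5] w 0.0002
dp total [0.0003 0.0013 0.0266] mm [ 0.3  1.1 21.3]
rot total [-0.      0.     -0.0005] deg 0.1
[ 0.97  0.74 -0.89  2.24  1.78  0.29  0.44]
amber [([485.7, 301.0], [459, 283, 55, 37, 1891])]
blue [([317.7, 289.7], [292, 280, 54, 26, 908])]
```

>>> move_arm(
  jaw=[255,255,255,255,255],
  dp=[
    [0,0,0.008],
    [0,0,0.008],
    [0,0,0.006],
    [0,0,0.0025],
    [0,0,0],
  ],
  rotation=[
    [0,0,0],
    [0,0,0],
    [0,0,0],
    [0,0,0],
    [0,0,0],
  ],
)

```text
clock: 36.33
position: [0.5498, -0.1273, 0.0291]
tool_rot: [-3.141, 0.49, -2.888]
force: [-0.5, -1.3, 4.5]
grip_width: -0.0001
```

>>> move_arm(
  jaw=[255,255],
  dp=[
    [0,0,0.0012],
    [0,0,0],
  ],
  rotation=[
    [0,0,0],
    [0,0,0],
  ],
)

```text
clock: 36.58
position: [0.5502, -0.1272, 0.0285]
tool_rot: [-3.141, 0.49, -2.887]
force: [-2.2, -0.8, 7.3]
grip_width: -0.0
```

>>> move_arm(
  jaw=[255,255],
  dp=[
    [0,0,0.0009],
    [0,0,0],
  ],
  rotation=[
    [0,0,0],
    [0,0,0],
  ],
)

```text
clock: 36.83
position: [0.5504, -0.1272, 0.0282]
tool_rot: [-3.14, 0.49, -2.887]
force: [-8.3, -2.1, 19.0]
grip_width: 0.0002
```

It's at the stop at about 21 N. Retracting.

>>> move_arm(
  jaw=[255,255,255,255,255,255,255,255,255,255],
  dp=[
    [0,0,-0.01],
    [0,0,-0.03],
    [0,0,-0.03],
    [0,0,-0.03],
    [0,0,-0.03],
    [-0.01,0,-0.03],
    [-0.01,0,-0.03],
    [0,0,0],
    [0,0,0],
    [0,0,0],
  ],
  rotation=[
    [0,0,0],
    [0,0,0],
    [0,0,0],
    [0,0,0],
    [0,0,0],
    [0,0,0],
    [0,0,0],
    [0,0,0],
    [0,0,0],
    [0,0,0],
  ],
)

```text
clock: 38.08
position: [0.4947, -0.1412, 0.1684]
tool_rot: [-3.141, 0.489, -2.887]
force: [-0.1, 0.9, 0.4]
grip_width: 0.0
```

```bash
python3 - <<'E'
from h import *
from workcell import workorder
go(); s=grab_frame("side"); c=grab_frame("scene"); s0=cv2.imread("pics/side0.png"); c0=cv2.imread("pics/scene0.png")
for n,im,x0,x1 in(("side",s,290,340),("scene",c,300,350)): print(n,[b for b in blobs(im,(160,60,60),(180,255,255),20) if x0<b[0][0]<x1 and 190<b[0][1]<240])
for nm,lo,hi in(("green",(45,120,40),(85,255,255)),("amber",(8,150,100),(28,255,255)),("blue",(100,130,60),(130,255,255))): print(nm,[b[0] for b in blobs(s,lo,hi,12) if 335<b[0][0]<375 and 228<b[0][1]<266])
# other glasses, box, label roll unchanged?
for nm,a,b,r in(("glasses",s,s0,(290,380,222,290)),("label roll",c,c0,(285,325,262,305)),("box front",c,c0,(225,255,285,365))):
    d=cv2.absdiff(a,b)[r[0]:r[1],r[2]:r[3]].max(2); print(nm,"changed frac",(d>40).mean().round(3))
E
```

```text
pos [ 0.4947 -0.1412  0.1684] rot [-3.141  0.489 -2.887] t 38.075 F [-0.1  0.9  0.4] w 0.0
side [([316.3, 206.5], [303, 199, 26, 16, 283])]
scene [([324.6, 217.9], [313, 207, 24, 24, 437])]
green [[344.8, 258.6]]
amber [[352.2, 250.9]]
blue [[366.1, 236.8]]
glasses changed frac 0.0
label roll changed frac 0.0
box front changed frac 0.002
```

```bash
python3 -c "
from workcell import workorder
print(workorder.job_done())"
```

```text
the job is handed in; nothing more can be done
None
```

I carried out all the steps in the order asked and handed the job in at about 38 s of the 61 s limit. I pressed green, then amber, stood the pink tumbler upright in the gift box and let go, then pressed blue.

**Last checks:**
- **Tumbler and keys:** The tumbler is standing near the middle of the box in both camera views and stayed put after the blue press. The three keys appear back at their starting positions, and the gripper is clear of everything.
- **Surroundings:** The image areas around the blue and green glasses, the label roll and the box front were unchanged from the start. I ran no such check on the tape dispenser, pen pot or yellow look-alikes, but the arm showed no unexpected contact.
- **Not checked:** I did not read the scale's display or see a label. I took each key as fully down when the force rose sharply at the stop.

**What disagreed or went wrong:**
- **Green key pressed too hard:** It reached its stop at about 46 N at the fingertip, well above what I intended. The limit is 40 N on the arm or gripper body, and I don't know whether a fingertip press counts towards it. Amber (about 25 N) and blue (about 21 N) were gentler.
- **Fingertips short of the reported TCP:** The closed fingertips turned out to be about 30 mm behind the reported TCP. I judged contact by force and camera instead.
- **First approach to the keys:** It ran into joint limits, so I had to swing the elbow round to the other side before pressing.

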